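Charge the bench tumbler with finishing stones

TASK

Use the hand scoop to bring at least four of the eight ceramic finishing stones from the stock bin into the open bowl of the vibratory tumbler, without handling the stones with the fingers and without spilling any: every stone must end in the bowl or in the bin. Then lay the scoop, empty, back down flat on the bench, and leave the bottle, the shears and the brass jig where they are.

Things in the scene. Friction and masses are not known exactly. Their poses are not given: they have to be found in the camera images.
- bin: Narrow grey plastic picking bin, fixed, open on top. Outer floor 270 (x) x 116 (y) mm, 68 mm high, walls and floor 4 mm (inner floor 262 x 108 mm). Sides and -x end upright; the +x end slopes outward, its top edge 35 mm beyond its foot. Origin: centre of the underside of the 270 mm floor; +x points away from the robot. The stones start in its +x half; 130 mm of floor at the -x end are empty.
- bin_in (a point): Centre of the bin's inner floor (4 mm above the bench), axes as the bin.
- tumbler: Round bench-top vibratory tumbler, fixed to the bench: green base, open black bowl 224 mm across outside and about 208 mm inside at the rim, about 185 mm inside near its floor. Rim 160 mm and inner floor 83 mm above the bench. At its centre stands a black cone (60 mm wide at the floor, 26 mm at its top, 135 mm up) with a thin steel stud reaching 157 mm. Origin: centre of its underside, z up.
- bowl_mid (a point): Point inside the tumbler's bowl, on the bowl's axis, 110 mm above the bench (50 mm below the rim).
- scoop: Aluminium hand scoop, loose, 0.18 to 0.29 kg, lying flat on the bench. Origin: centre of its underside; x points to the open front (lip), z up. Bowl 120 mm long (x -60 to +60), 94 mm wide, flat floor 2.4 mm thick, walls 3 mm; back wall 50 mm high; side walls 50 mm high from the back to x = -4, then raked down to the floor 15 mm behind the lip. Holds four to eight stones.
- scoop_grip (a point): Grip point of the scoop: centre of the black handle bar that bridges over the rear of its bowl, 100 mm above the scoop's underside and 30 mm behind the centre of the bowl (90 mm behind the lip), axes as the scoop. The bar runs along the scoop's x, has flat sides 18 mm apart (y), is 26 mm high (z 87 to 113 mm) and 84 mm long (x -65 to +19). Two thin legs carry its front end at x = +2.
- scoop_lip (a point): Middle of the scoop's lip, on its underside at the front edge, axes as the scoop.
- stone0: Lens-shaped beige-grey ceramic finishing stone, 36 mm across and 20 mm thick with a worn, rounded rim, 34 g, slippery (friction about 0.35). Origin at its centre, z along its short axis. Starts lying flat on the bin's floor.
- stone1: Lens-shaped beige-grey ceramic finishing stone, 36 mm across and 20 mm thick with a worn, rounded rim, 34 g, slippery (friction about 0.35). Origin at its centre, z along its short axis. Starts lying flat on the bin's floor.
- stone2: Lens-shaped beige-grey ceramic finishing stone, 36 mm across and 20 mm thick with a worn, rounded rim, 34 g, slippery (friction about 0.35). Origin at its centre, z along its short axis. Starts lying flat on the bin's floor.
- stone3: Lens-shaped beige-grey ceramic finishing stone, 36 mm across and 20 mm thick with a worn, rounded rim, 34 g, slippery (friction about 0.35). Origin at its centre, z along its short axis. Starts lying flat on the bin's floor.
- stone4: Lens-shaped beige-grey ceramic finishing stone, 36 mm across and 20 mm thick with a worn, rounded rim, 34 g, slippery (friction about 0.35). Origin at its centre, z along its short axis. Starts lying flat on the bin's floor.
- stone5: Lens-shaped beige-grey ceramic finishing stone, 36 mm across and 20 mm thick with a worn, rounded rim, 34 g, slippery (friction about 0.35). Origin at its centre, z along its short axis. Starts lying flat on the bin's floor.
- stone6: Lens-shaped beige-grey ceramic finishing stone, 36 mm across and 20 mm thick with a worn, rounded rim, 34 g, slippery (friction about 0.35). Origin at its centre, z along its short axis. Starts lying on top of stone2.
- stone7: Lens-shaped beige-grey ceramic finishing stone, 36 mm across and 20 mm thick with a worn, rounded rim, 34 g, slippery (friction about 0.35). Origin at its centre, z along its short axis. Starts lying on top of stone3.
- compound: Bystander: white plastic bottle with black cap, 60 mm across, 150 mm high, standing on the bench beyond the work. Origin: centre of its underside.
- shears: Bystander: closed tailor's shears lying flat, steel blades and black bows, about 210 mm long, 12 mm high. Origin at the pivot screw, on the bench; x along the blades.
- jig: Bystander: small brass clamping jig with a black knob on its -x side, 130 x 36 x 44 mm. Origin: centre of the underside of its brass block.

How it is judged:
By the outcome, as a careful person would: the job done as asked, in the order asked, and still so for the second after the job is handed in, with the robot touching nothing.
It also fails if it takes over 61 s, if anything falls off the work surface, if the arm or the gripper's body presses on something with over 40 N, if the wrist force passes 120 N, or if a joint passes its speed limit or range.

ROBOT

A 6-joint arm with a two-finger parallel gripper is mounted at the origin on the work surface. World frame = base frame: x ahead of the robot, y to its left, z up, the work surface at z = 0. Lengths are in m, angles in rad, forces in N, time in s.
With the tool pointing down it reaches from about 0.35 to 0.85 m from the base axis. Payload 8.1 kg.
Tool frame: the origin (TCP) lies between the finger pads; the fingertips stand nose_length ahead of it and the grasp point (between the pads) lies 2 mm behind it (nose_length is the distance from the TCP to the fingertips, in m); z points along the fingers, x is the direction in which the jaws open and shut, and the axes are right-handed (so a half turn about z gives the same grasp; the last joint's range is limited). The gripper opens to 93 mm and grips with 3 to 60 N. Pads are 15 mm wide; open, the fingers measure 128 mm over their backs; the gripper's body (75 mm by 188 mm) begins 65 mm behind the grasp point.
Start: joints at [1.192, 0.13, 1.488, -0, 1.523, -0.085], TCP at [0.174, 0.574, 0.236] pointing down, gripper open.
Joint ranges: [-2.96, 2.96], [-0.89, 2.26], [0.02, 2.5], [-1.34, 4.48], [0, 2.73], [-2.66, 2.66]. Speed limits (rad/s): [2.39, 2.39, 2.79, 3.14, 3.14, 3.14].

INTERFACE

Orientations are given as a rotation vector (axis times angle).
In Python, from plant import * gives the robot as it stands.
- The arm moves only by the tool carry_out, never from a script. Its argument "steps" is a list of rows, each an object with "xyz": the shift along the world's x, y, z in cm, a list of three; "rot": the turn, a rotation vector about the world's x, y, z in degrees, a list of three. In form: [{"xyz": [tx, ty, tz], "rot": [rx, ry, rz]}, ...]. A call has 1 to 10 rows; each row is the pose to reach, as a shift and turn from the pose commanded when the call began; what a row does not reach only later rows make up. A row lasts 1/10 s, in which the tool goes at most 50 mm and 8.59 degrees, less where a joint would pass 70% of its speed; a pose out of reach is approached as far as the arm can. A call with a gripper value outside its range is refused whole. "grip" is the opening, from 0 (shut) to 1 (fully open), set as the call begins (left out, the last holds). The fingers move at their own pace and stop on an object; "force" is the grip in N (left out, the last holds). Time passes only in rows, so rows that repeat a pose let the fingers close. It gives the time, the measured TCP pose, the force and the opening at its end, in the units of the state.
- read_state(): the state, without advancing time (a new reading comes with each control period).
- read_camera(name): name is "scene" or "side" or "wrist"; returns the picture (400x640x3 uint8, red, green, blue); there is no depth.
- calibration(name): a dict with "fov_y" (degrees; the focal length in pixels is half the picture's height over the tangent of half this angle, whatever the lens; pixels are square), "cx", "cy" (the principal point, pixels), "xyz" and "attitude" of the camera in the world. Camera axes: x right, y down, z forward; pixel columns grow to the right and rows downward; lengths in m; the calibration is good to about 2 mm. The wrist camera is an equidistant fisheye: a pixel r from the principal point sees the ray r / f radians off the axis. A picture is of the moment at which its call begins: read the wrist's pose just before it. calibration takes no time and is no camera call; for the wrist camera it gives the pose at the moment of the call.
- close_job(): hands the job in, once; it reports no verdict.
The state is a dict: "t": time; "q": joint angles; "dq": joint speeds; "joint_torque": joint torques, N m; "tool_pos": TCP position; "orientation": TCP orientation; "force": force on the tool from outside, world axes, zero at the start; "wrist_torque": the same for the moment, N m; "opening": finger opening in m.
Only numpy, scipy, OpenCV 4.12 (cv2) and the standard library are available. Lean on these libraries where they do the work, as an engineer would, in place of code of your own. Each camera call takes 0.05 s, during which the arm holds its last target.

## Working session

There is one attempt and no reset: what is moved stays moved. The work goes in short steps, Python scripts to look and compute and a tool call to move; the robot and the scene stay as the last step left them, time stands still between calls to the robot, and variables do not carry over. Pictures are saved under pics/ and viewed, and the job is handed in when it is done.

Besides the shell and the picture viewer there is one more tool, called after "Request:" as a command line: name --argument value ..., lists and objects as JSON in quotes. carry_out: Moves the arm, as the interface text tells. Its arguments: {"type":"object","properties":{"steps":{"type":"array","items":{"type":"object","properties":{"xyz":{"type":"array","items":{"type":"number"}},"rot":{"type":"array","items":{"type":"number"}}}}},"grip":{"type":"number"},"force":{"type":"number"}},"required":["steps"]}

```bash
ls; mkdir -p pics; python3 - <<'E'
from plant import *
import cv2
s=read_state(); print({k:(v if not hasattr(v,'tolist') else v.tolist()) for k,v in s.items()})
for n in ["scene","side","wrist"]:
    print(n,calibration(n)); im=read_camera(n); cv2.imwrite(f"pics/{n}0.png",im[:,:,::-1])
E
```

```text
pics
{'t': 0.0, 'q': [1.1915726956693282, 0.13114704658857446, 1.4892454365074805, -2.7885578940053353e-06, 1.523013036016156, -0.08542796126029911], 'dq': [-0.0005572657742035579, -0.0009251413866053911, -0.0002966171242110036, -0.0001645541362359717, -0.000567182496019396, -0.001329276861621231], 'joint_torque': [-0.001183130734716542, -55.98428964614868, -49.175394773483276, 0.07674654945731163, 0.03539873636327684, -0.00012736363260046346], 'tool_pos': [0.17355122484220242, 0.573798408494949, 0.23461444612634683], 'orientation': [2.5219014357315883, 1.8717943800802799, -0.0024200666859092736], 'force': [-0.38857555295891333, 0.1554929330293644, 0.6689860495670062], 'wrist_torque': [0.005404397475568765, -0.025777478757885188, 0.03640710257162643], 'opening': 0.09306617140410876}
scene {'fov_y': 53.49965884390844, 'cx': 315.1974541458683, 'cy': 198.8500733099806, 'xyz': array([1.22521073, 0.2305984 , 0.71310806]), 'attitude': array([-1.40777157, -2.12162808,  0.90332434])}
side {'fov_y': 57.64043937614831, 'cx': 325.9545513840622, 'cy': 198.43029603762653, 'xyz': array([ 0.31516316, -0.49671071,  0.62488443]), 'attitude': array([-2.22924681,  0.64292593, -0.29762682])}
wrist {'fov_y': 65.70646984690485, 'cx': 318.87381660274235, 'cy': 199.0827456379025, 'xyz': array([0.09688047, 0.59632215, 0.38372109]), 'attitude': array([2.32704507, 1.72620978, 0.25101186])}
```

View pics/scene0.png

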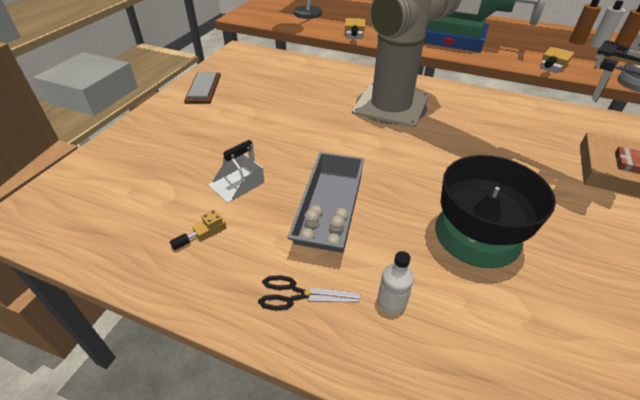

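View pics/side0.png

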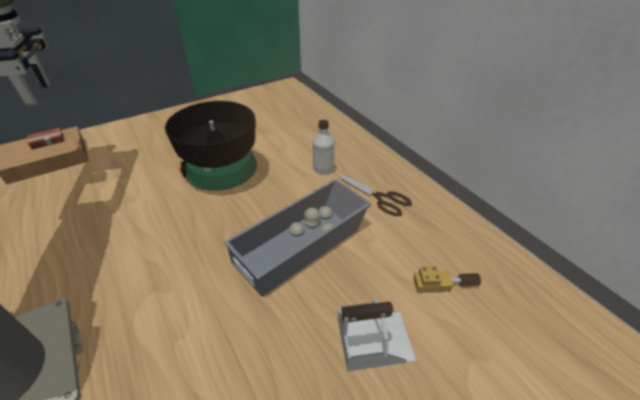

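View pics/wrist0.png

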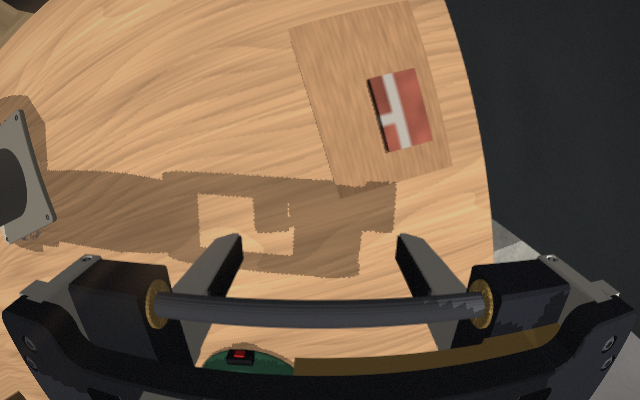

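The scene view shows the bin at about (330,200), the scoop at (238,175), the tumbler at (495,200), the jig at (200,230), the shears at (300,293) and the bottle at (395,285). Next I'll enlarge crops.

```bash
cat > h.py <<'E'
import numpy as np, cv2
from scipy.spatial.transform import Rotation as R
from scipy.optimize import least_squares
CAL={}
def cal(n):
    from plant import calibration
    if n=="wrist": return calibration(n)
    if n not in CAL: CAL[n]=calibration(n)
    return CAL[n]
def proj(c,P,fish=False):
    P=np.atleast_2d(P); f=200/np.tan(np.radians(c['fov_y']/2))
    p=(P-c['xyz'])@R.from_rotvec(c['attitude']).as_matrix()
    if fish:
        rr=np.hypot(p[:,0],p[:,1]); th=np.arctan2(rr,p[:,2]); k=f*th/np.maximum(rr,1e-9)
        return np.c_[c['cx']+k*p[:,0],c['cy']+k*p[:,1]]
    return np.c_[c['cx']+f*p[:,0]/p[:,2],c['cy']+f*p[:,1]/p[:,2]]
def onz(c,uv,z,fish=False):
    uv=np.atleast_2d(np.array(uv,float)); f=200/np.tan(np.radians(c['fov_y']/2))
    d=np.c_[(uv[:,0]-c['cx'])/f,(uv[:,1]-c['cy'])/f,np.ones(len(uv))]
    if fish:
        r=np.hypot(d[:,0],d[:,1]); d=np.c_[d[:,:2]/r[:,None]*np.sin(r)[:,None],np.cos(r)]
    d=d@R.from_rotvec(c['attitude']).as_matrix().T
    return c['xyz']+d*((z-c['xyz'][2])/d[:,2])[:,None]
def crop(src,x0,y0,w,h,k,out):
    im=cv2.imread(src)[y0:y0+h,x0:x0+w]; cv2.imwrite(out,cv2.resize(im,None,fx=k,fy=k,interpolation=cv2.INTER_CUBIC))
E
python3 - <<'E'
from h import *
crop("pics/scene0.png",165,130,210,140,3.8,"pics/s_a.png")
crop("pics/side0.png",220,170,200,150*1,4,"pics/d_a.png")
crop("pics/side0.png",320,285,110,95,6,"pics/d_b.png")
E
```

```text
(no output)
```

View pics/s_a.png

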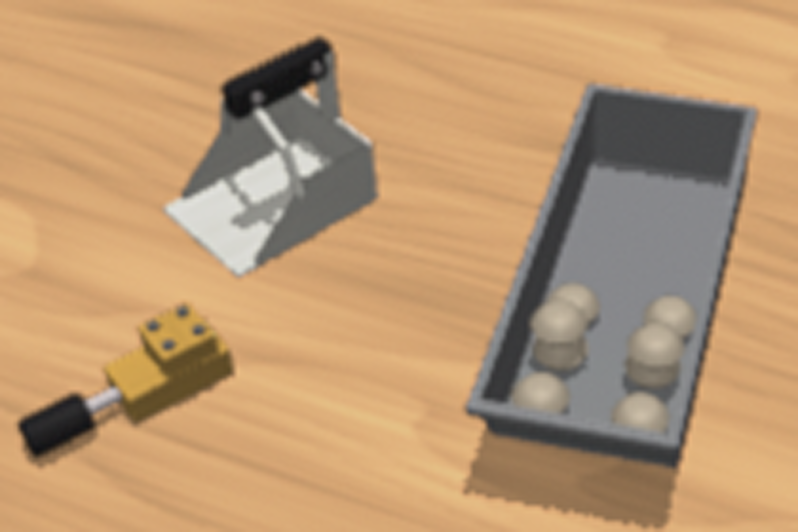

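View pics/d_a.png

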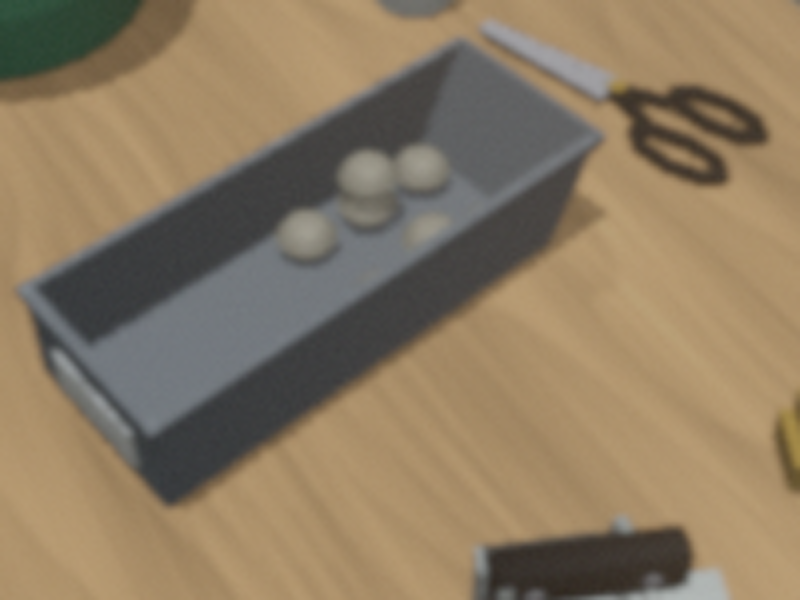

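View pics/d_b.png

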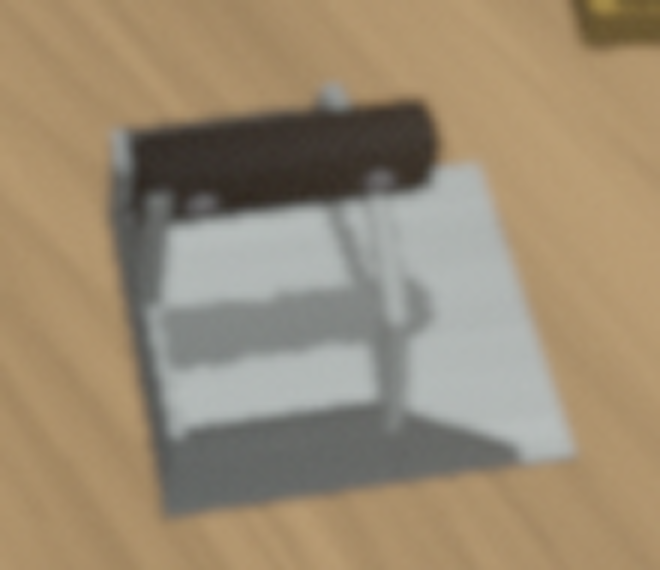

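```bash
cat > fit.py <<'E'
from h import *
sa=lambda u,v:(165+u/3.8,130+v/3.8); da=lambda u,v:(220+u/4,170+v/4); db=lambda u,v:(320+u/6,285+v/6)
def fit(obs,x0,name):
    def r(p):
        M=np.array([[np.cos(p[2]),-np.sin(p[2])],[np.sin(p[2]),np.cos(p[2])]]);o=[]
        for c,P,uv in obs:
            w=np.r_[M@np.array(P[:2])+p[:2],P[2]]; o.append(proj(cal(c),w)[0]-uv)
        return np.array(o).ravel()
    s=least_squares(r,x0); print(name,s.x.round(4),np.degrees(s.x[2]).round(1)); print(s.fun.reshape(-1,2).round(1).tolist()); return s.x
b=.135;t=.170;y=.058
fit([("scene",(-b,-y,.068),sa(592,86)),("scene",(-b,y,.068),sa(755,108)),("scene",(t,-y,.068),sa(470,410)),("scene",(t,y,.068),sa(678,462)),
("side",(-b,y,.068),da(22,290)),("side",(t,y,.068),da(460,38)),("side",(t,-y,.068),da(603,137)),("side",(-b,-y,0),da(170,503))],[.6,0,0],"bin")
fit([("scene",(.06,.047,0),sa(240,275)),("scene",(.06,-.047,0),sa(165,210)),("scene",(-.06,.047,0),sa(375,200)),("scene",(-.06,.047,.05),sa(373,150)),
("scene",(.019,0,.1),sa(233,97)),("scene",(-.065,0,.1),sa(325,57)),
("side",(.06,.047,0),db(482,163)),("side",(.06,-.047,0),db(577,457)),("side",(-.06,-.047,0),db(168,517)),("side",(.019,0,.1),db(425,145)),("side",(-.065,0,.1),db(125,173))],[.6,-.2,-.3],"scoop")
E
python3 fit.py
python3 - <<'E'
from h import *
crop("pics/scene0.png",425,140,140,130,4.4,"pics/s_t.png")
crop("pics/side0.png",155,95,115,100,6,"pics/d_t.png")
E
```

```text
bin [ 0.5555 -0.0073  0.1696] 9.7
[[-0.9, -0.5], [-0.7, -0.1], [0.1, -1.5], [-1.2, -5.6], [0.8, -3.1], [0.7, -2.2], [-0.2, -3.1], [0.3, -0.5]]
scoop [ 0.5641 -0.278  -0.4275] -24.5
[[-1.0, -0.2], [-0.8, -1.0], [0.6, -1.3], [-0.5, -2.4], [-1.9, 0.8], [1.1, -2.0], [-0.6, -0.2], [-0.8, -0.5], [-1.2, -1.0], [1.6, -1.4], [0.5, 0.2]]
```

View pics/s_t.png

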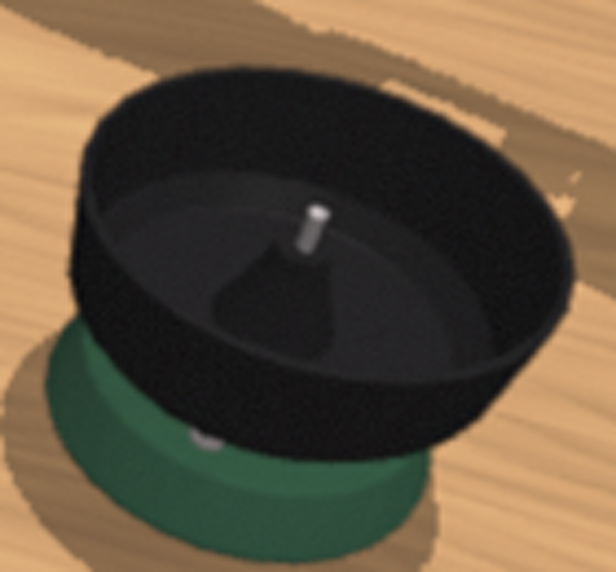

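View pics/d_t.png

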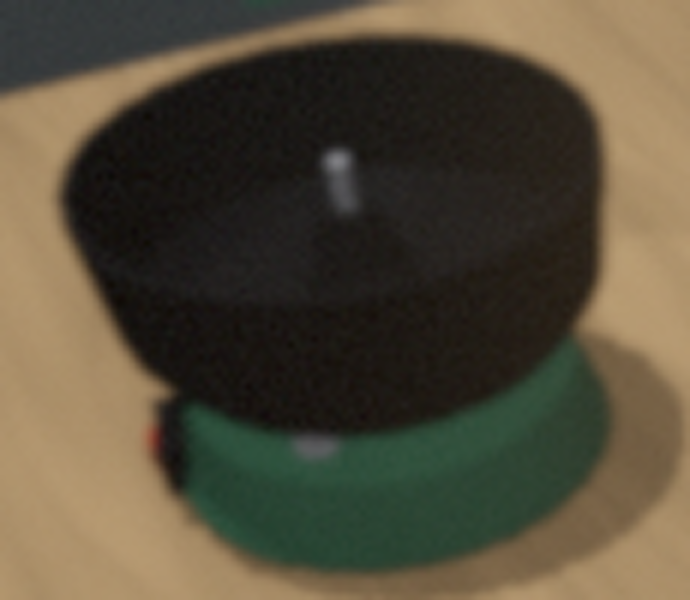

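```bash
python3 - <<'E'
from h import *
print(onz(cal("scene"),(497.3,188.2),.157),onz(cal("side"),(211.2,121.2),.157))
def tf(p,P): 
    P=np.array(P,float);c,s=np.cos(p[2]),np.sin(p[2]);return np.c_[p[0]+c*P[:,0]-s*P[:,1],p[1]+s*P[:,0]+c*P[:,1],P[:,2]]
bin=(.5555,-.0073,.1696);sc=(.5641,-.278,-.4275)
b=.135;t=.17;y=.058
B=[(-b,-y,.068),(t,-y,.068),(t,y,.068),(-b,y,.068)]; B0=[(-b,-y,0),(b,-y,0),(b,y,0),(-b,y,0)];Bi=[(-.131,-.054,.004),(.131,-.054,.004),(.131,.054,.004),(-.131,.054,.004)]
S=[(-.06,-.047,0),(.06,-.047,0),(.06,.047,0),(-.06,.047,0)];H=[(-.065,-.009,.113),(.019,-.009,.113),(.019,.009,.113),(-.065,.009,.113)]
for n,(x0,y0,w,h,k) in {"scene":(165,130,210,140,3.8),"side":(220,170,210,210,2.8)}.items():
    im=cv2.imread(f"pics/{n}0.png")[y0:y0+h,x0:x0+w]; im=cv2.resize(im,None,fx=k,fy=k,interpolation=cv2.INTER_CUBIC)
    for p,Q,col in((bin,B,(0,0,255)),(bin,B0,(0,255,0)),(bin,Bi,(255,255,0)),(sc,S,(0,0,255)),(sc,H,(0,255,255))):
        uv=(proj(cal(n),tf(p,Q))-[x0,y0]+.5)*k
        cv2.polylines(im,[uv.round().astype(int)],True,col,1)
    cv2.imwrite(f"pics/ov_{n}.png",im)
E
```

```text
[[0.51172691 0.34456357 0.157     ]] [[0.50848199 0.34027958 0.157     ]]
```

View pics/ov_scene.png

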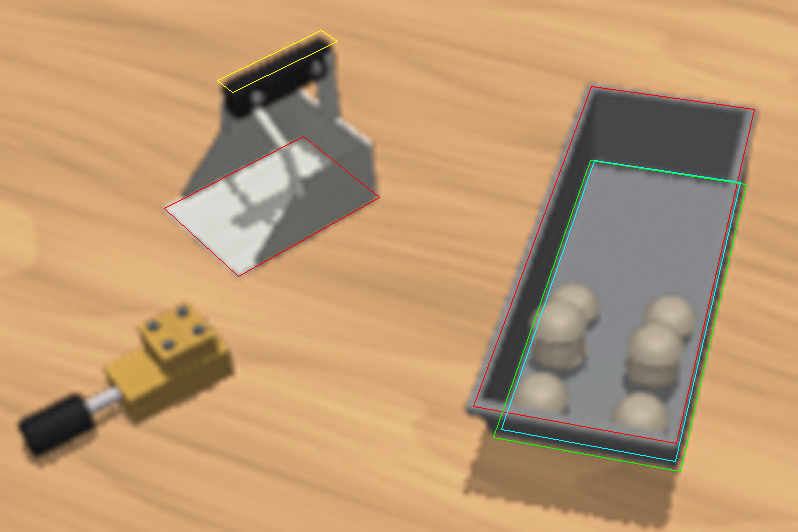

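View pics/ov_side.png

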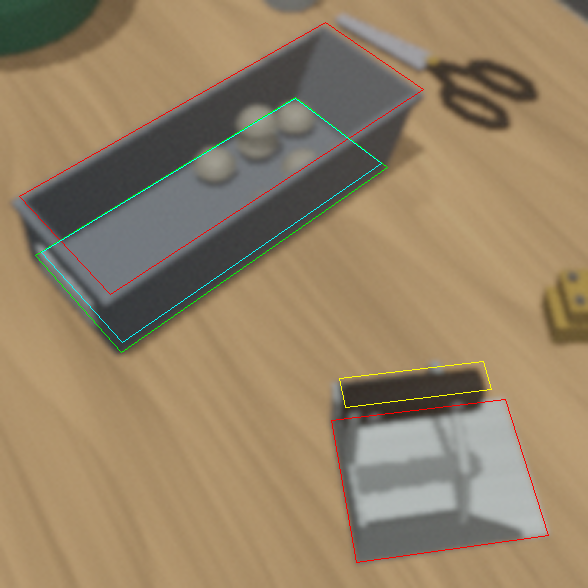

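The fits agree with both images to about 1–3 px. The stud triangulates to about (0.510, 0.342). Next I'll move above the scoop grip at (0.537, -0.266), with the jaws across the bar.

Request:
carry_out --steps '[{"xyz": [36.3,-84,1],"rot": [0,0,-7.7]},{"xyz": [36.3,-84,1],"rot": [0,0,-7.7]},{"xyz": [36.3,-84,1],"rot": [0,0,-7.7]},{"xyz": [36.3,-84,1],"rot": [0,0,-7.7]},{"xyz": [36.3,-84,1],"rot": [0,0,-7.7]},{"xyz": [36.3,-84,1],"rot": [0,0,-7.7]},{"xyz": [36.3,-84,1],"rot": [0,0,-7.7]},{"xyz": [36.3,-84,1],"rot": [0,0,-7.7]},{"xyz": [36.3,-84,1],"rot": [0,0,-7.7]},{"xyz": [36.3,-84,1],"rot": [0,0,-7.7]}]' --grip 1 --force 60

```text
t: 1.15
tool_pos: [0.3723, 0.1134, 0.2412]
orientation: [2.642, 1.699, 0.001]
force: [1.3, -0.1, -0.2]
opening: 0.0928
```

Request:
carry_out --steps '[{"xyz": [16.5,-37.9,0.4],"rot": [0,0,0]},{"xyz": [16.5,-37.9,0.4],"rot": [0,0,0]},{"xyz": [16.5,-37.9,0.4],"rot": [0,0,0]},{"xyz": [16.5,-37.9,0.4],"rot": [0,0,0]},{"xyz": [16.5,-37.9,0.4],"rot": [0,0,0]},{"xyz": [16.5,-37.9,0.4],"rot": [0,0,0]},{"xyz": [16.5,-37.9,0.4],"rot": [0,0,0]},{"xyz": [16.5,-37.9,0.4],"rot": [0,0,0]},{"xyz": [16.5,-37.9,0.4],"rot": [0,0,0]},{"xyz": [16.5,-37.9,0.4],"rot": [0,0,0]}]'

```text
t: 2.15
tool_pos: [0.5369, -0.2653, 0.2439]
orientation: [-2.643, -1.695, 0.001]
force: [-0.4, 0.3, 0.7]
opening: 0.0929
```

```bash
cat > shot.py <<'E'
import sys; from h import *; from plant import *
import pickle
tag=sys.argv[1]
for n in sys.argv[2:]:
    c=calibration(n); im=read_camera(n); cv2.imwrite(f"pics/{n}{tag}.png",im[:,:,::-1]); pickle.dump(c,open(f"pics/{n}{tag}.pkl","wb"))
s=read_state(); print(round(s['t'],2),s['tool_pos'],s['orientation'],np.round(s['q'],3),np.round(s['force'],1),s['opening'])
E
python3 shot.py 1 wrist
```

```text
2.2 [ 0.53670181 -0.26374852  0.244267  ] [-2.64225334e+00 -1.69614981e+00  8.07768783e-04] [-0.543  0.123  1.48   0.     1.54  -1.684] [ 0.8  0.7 -0. ] 0.09331779703962963
```

View pics/wrist1.png

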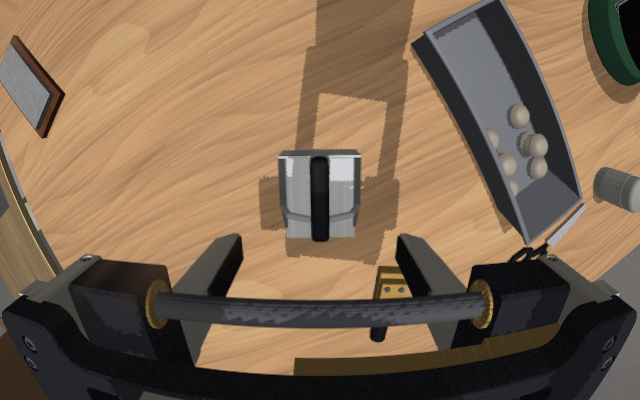

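```bash
python3 - <<'E'
from h import *; import pickle
c=pickle.load(open("pics/wrist1.pkl","rb"))
p=(.5641,-.278,-.4275)
def tf(p,P): 
    P=np.array(P,float);cc,s=np.cos(p[2]),np.sin(p[2]);return np.c_[p[0]+cc*P[:,0]-s*P[:,1],p[1]+s*P[:,0]+cc*P[:,1],P[:,2]]
x0,y0,w,h,k=250,130,140,130,4.5
im=cv2.imread("pics/wrist1.png")[y0:y0+h,x0:x0+w]; im=cv2.resize(im,None,fx=k,fy=k,interpolation=cv2.INTER_CUBIC)
S=[(-.06,-.047,0),(.06,-.047,0),(.06,.047,0),(-.06,.047,0)];H=[(-.065,-.009,.113),(.019,-.009,.113),(.019,.009,.113),(-.065,.009,.113)]
T=[(-.004,-.047,.05),(-.06,-.047,.05),(-.06,.047,.05),(-.004,.047,.05)]
for Q,col in((S,(0,0,255)),(H,(0,255,255)),(T,(255,0,255))):
    uv=(proj(c,tf(p,Q),True)-[x0,y0]+.5)*k; cv2.polylines(im,[uv.round().astype(int)],True,col,1)
cv2.imwrite("pics/w1c.png",im)
E
```

```text
(no output)
```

View pics/w1c.png

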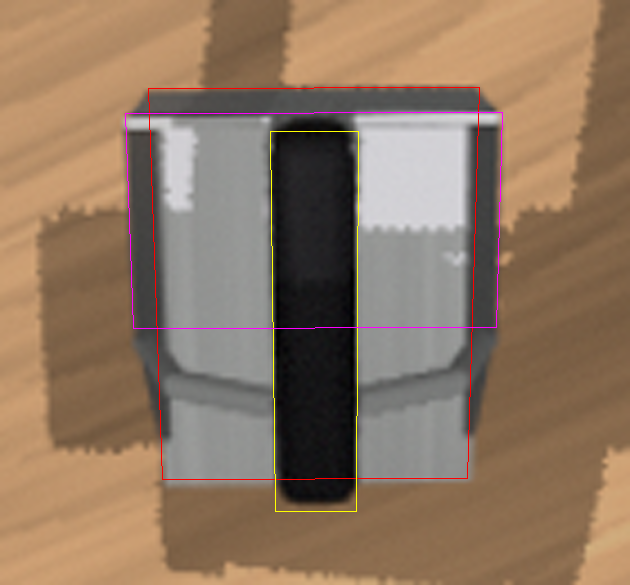

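```bash
python3 - <<'E'
import plant; print([k for k in dir(plant) if k[0]!='_']); print(getattr(plant,'nose_length',None))
E
```

```text
['IKError', 'calibration', 'close_job', 'nose_length', 'read_camera', 'read_state']
0.017
```

Request:
carry_out --steps '[{"xyz": [0,-0.1,-5],"rot": [0,0,0]},{"xyz": [0,-0.1,-9],"rot": [0,0,0]},{"xyz": [0,-0.1,-12],"rot": [0,0,0]},{"xyz": [0,-0.1,-14],"rot": [0,0,0]},{"xyz": [0,-0.1,-14.6],"rot": [0,0,0]},{"xyz": [0,-0.1,-14.6],"rot": [0,0,0]}]'

```text
t: 2.8
tool_pos: [0.5365, -0.263, 0.0988]
orientation: [-2.64, -1.7, 0.001]
force: [0.0, -0.1, -0.5]
opening: 0.0932
```

Request:
carry_out --steps '[{"xyz": [0,0,0],"rot": [0,0,0]},{"xyz": [0,0,0],"rot": [0,0,0]},{"xyz": [0,0,0],"rot": [0,0,0]},{"xyz": [0,0,0],"rot": [0,0,0]},{"xyz": [0,0,0],"rot": [0,0,0]},{"xyz": [0,0,0],"rot": [0,0,0]},{"xyz": [0,0,0],"rot": [0,0,0]},{"xyz": [0,0,0],"rot": [0,0,0]}]' --grip 0 --force 60

```text
t: 3.6
tool_pos: [0.537, -0.2646, 0.099]
orientation: [-2.643, -1.699, 0.0]
force: [0.7, 0.1, 0.2]
opening: 0.034
```

Request:
carry_out --steps '[{"xyz": [0,0,0],"rot": [0,0,0]},{"xyz": [0,0,0],"rot": [0,0,0]},{"xyz": [0,0,0],"rot": [0,0,0]},{"xyz": [0,0,0],"rot": [0,0,0]}]'

```text
t: 4.0
tool_pos: [0.537, -0.2647, 0.099]
orientation: [-2.643, -1.699, 0.0]
force: [1.3, 0.5, -1.4]
opening: 0.0176
```

```bash
python3 shot.py 2 wrist
```

```text
4.05 [ 0.53696633 -0.26464448  0.09897575] [-2.64258455e+00 -1.69860334e+00  2.68962767e-04] [-0.543  0.23   1.632 -0.     1.28  -1.686] [ 0.1 -0.  -1.6] 0.017178826517743235
```

View pics/wrist2.png

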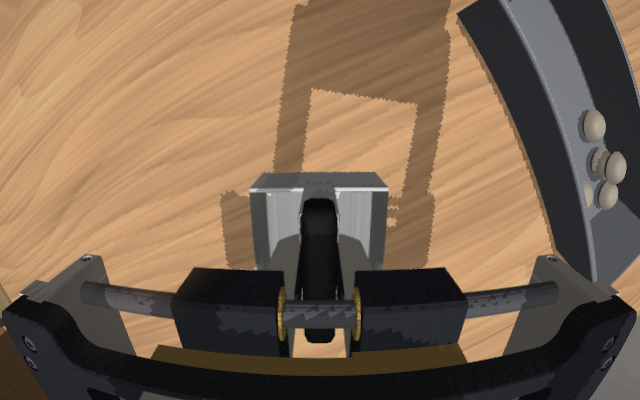

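```bash
python3 - <<'E'
from h import *
bn=(.5555,-.0073,.1696)
def tobin(P):
    d=P[:,:2]-np.array(bn[:2]);c,s=np.cos(bn[2]),np.sin(bn[2]);return np.c_[d[:,0]*c+d[:,1]*s,-d[:,0]*s+d[:,1]*c]
sa=lambda u,v:(165+u/3.8-.4,130+v/3.8-.4); da=lambda u,v:(220+u/4-.4,170+v/4-.4)
print((tobin(onz(cal("scene"),[sa(576,308),sa(670,320),sa(542,398),sa(642,416)],.014))*1000).round())
print((tobin(onz(cal("scene"),[sa(559,322),sa(656,347)],.034))*1000).round())
print((tobin(onz(cal("side"),[da(307,237),da(421,169)],.014))*1000).round(),(tobin(onz(cal("side"),[da(368,178)],.034))*1000).round())
E
```

```text
[[ 30. -30.]
 [ 26.  31.]
 [110. -33.]
 [110.  29.]]
[[ 63. -33.]
 [ 70.  30.]]
[[ 20.  28.]
 [106.  26.]] [[64. 26.]]
```

Request:
carry_out --steps '[{"xyz": [0,0,2],"rot": [0,0,0]},{"xyz": [0,0,5],"rot": [0,0,0]},{"xyz": [0,0,9],"rot": [0,0,0]},{"xyz": [0,0,13],"rot": [0,0,0]},{"xyz": [0,0,14],"rot": [0,0,0]},{"xyz": [0,0,14],"rot": [0,0,0]}]'

```text
t: 4.65
tool_pos: [0.5381, -0.2653, 0.2413]
orientation: [2.639, 1.697, 0.003]
force: [0.0, -0.3, -2.5]
opening: 0.0177
```

```bash
python3 shot.py 3 side wrist scene
```

```text
4.8 [ 0.53604271 -0.2640325   0.23628857] [-2.63971236 -1.6968538   0.00271449] [-0.543  0.127  1.49   0.     1.528 -1.686] [-0.6 -0.1 -2.3] 0.01775344246189231
```

View pics/side3.png

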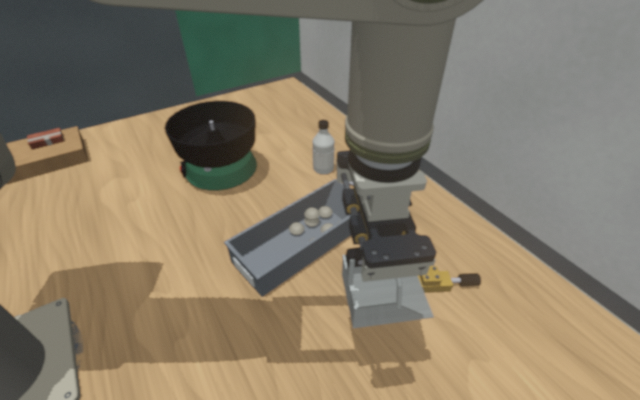

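View pics/scene3.png

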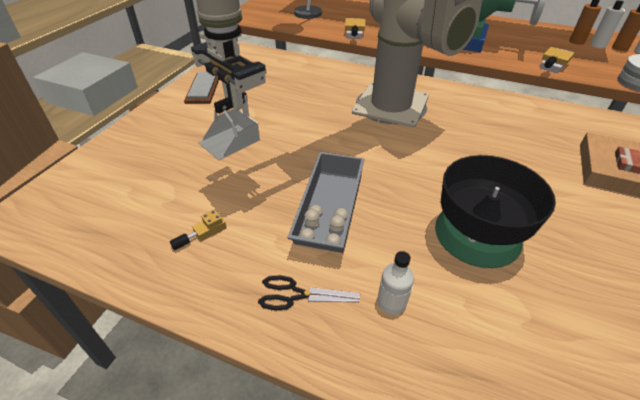

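```bash
cat >> h.py <<'E'
S=[(-.06,-.047,0),(.06,-.047,0),(.06,.047,0),(-.06,.047,0)];H=[(-.065,-.009,.113),(.019,-.009,.113),(.019,.009,.113),(-.065,.009,.113)]
T=[(-.004,-.047,.05),(-.06,-.047,.05),(-.06,.047,.05),(-.004,.047,.05)]
BB=[(-.135,-.058,.068),(.17,-.058,.068),(.17,.058,.068),(-.135,.058,.068)];Bi=[(-.131,-.054,.004),(.131,-.054,.004),(.131,.054,.004),(-.131,.054,.004)]
def scoopw(tcp,rv,P,off=(-.031,-.0,.099),pitch=0):
    """scoop points to world given tool pose; scoop y=tool x, scoop x=tool y, z=-toolz; off = TCP in scoop frame"""
    M=R.from_rotvec(rv).as_matrix(); A=np.c_[M[:,1],M[:,0],-M[:,2]]@R.from_euler('y',pitch,degrees=True).as_matrix()
    return np.array(tcp)+(np.array(P)-off)@A.T
def binw(P,bn=(.5555,-.0073,.1696)):
    P=np.array(P,float);c,s=np.cos(bn[2]),np.sin(bn[2]);return np.c_[bn[0]+c*P[:,0]-s*P[:,1],bn[1]+s*P[:,0]+c*P[:,1],P[:,2]]
def overlay(n,tag,tcp,rv,box,k,out,pitch=0,off=(-.031,0,.099)):
    import pickle
    c=pickle.load(open(f"pics/{n}{tag}.pkl","rb")); x0,y0,w,h=box
    im=cv2.imread(f"pics/{n}{tag}.png")[y0:y0+h,x0:x0+w]; im=cv2.resize(im,None,fx=k,fy=k,interpolation=cv2.INTER_CUBIC)
    for Q,col in((scoopw(tcp,rv,S,off,pitch),(0,0,255)),(scoopw(tcp,rv,H,off,pitch),(0,255,255)),(scoopw(tcp,rv,T,off,pitch),(255,0,255)),(binw(BB),(0,255,0)),(binw(Bi),(255,255,0))):
        uv=(proj(c,Q,n=="wrist")-[x0,y0]+.5)*k; cv2.polylines(im,[uv.round().astype(int)],True,col,1)
    cv2.imwrite(out,im)
E
python3 - <<'E'
from h import *
a=([.537,-.2645,.239],[-2.6397,-1.6968,.0027])
overlay("side","3",*a,(320,220,130,130),4.5,"pics/o3a.png")
overlay("scene","3",*a,(180,90,100,90),6,"pics/o3b.png")
i=[cv2.imread(f"pics/o3{x}.png") for x in "ab"]; i[1]=cv2.copyMakeBorder(i[1],0,585-540,0,0,0)
im=np.hstack(i); cv2.imwrite("pics/o3.png",cv2.resize(im,None,fx=.67,fy=.67))
E
```

```text
(no output)
```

View pics/o3.png

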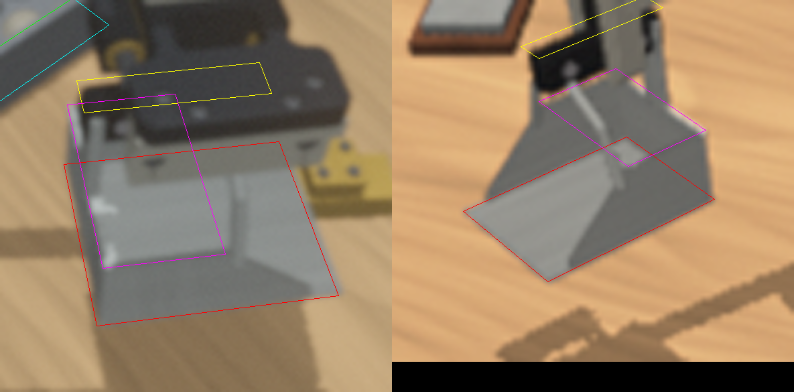

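Request:
carry_out --steps '[{"xyz": [-1.3,4.9,0],"rot": [0,0,6.8]},{"xyz": [-2.6,9.7,0],"rot": [0,0,13.7]},{"xyz": [-3.9,14.6,0],"rot": [0,0,20.5]},{"xyz": [-5.2,19.4,0],"rot": [0,0,27.4]},{"xyz": [-6.1,22.7,0],"rot": [0,0,32]},{"xyz": [-6.5,24.3,0],"rot": [0,0,34.2]},{"xyz": [-6.5,24.3,0],"rot": [0,0,34.2]},{"xyz": [-6.5,24.3,0],"rot": [0,0,34.2]}]'

```text
t: 5.6
tool_pos: [0.4714, -0.0216, 0.2374]
orientation: [-2.025, -2.399, 0.003]
force: [0.9, -0.1, -2.5]
opening: 0.0176
```

Request:
carry_out --steps '[{"xyz": [0,0,-2],"rot": [-1,5.9,0]},{"xyz": [0,0,-4],"rot": [-1,5.9,0]},{"xyz": [0,0,-4],"rot": [-1,5.9,0]}]'

```text
t: 5.9
tool_pos: [0.4702, -0.0224, 0.1946]
orientation: [-1.979, -2.34, 0.129]
force: [-0.5, 0.0, -1.7]
opening: 0.0178
```

```bash
python3 shot.py 4 wrist scene side
```

```text
6.05 [ 0.47229036 -0.02241116  0.19963653] [-1.98337057 -2.34617878  0.12212165] [-0.132 -0.096  1.786 -0.031  1.55  -1.868] [-0.6  0.5 -0.9] 0.01764952753355004
```

View pics/wrist4.png

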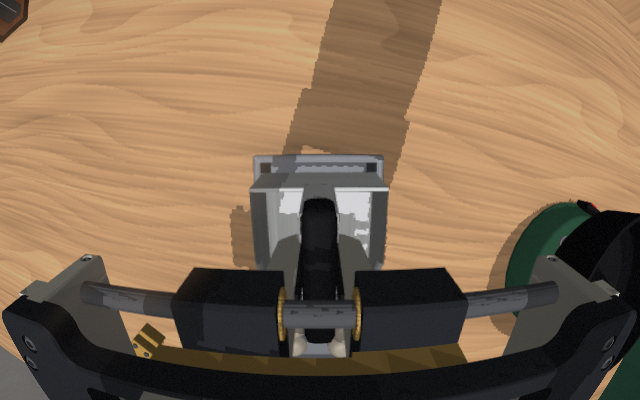

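```bash
python3 - <<'E'
from h import *
a=([.472,-.0221,.199],[-1.9834,-2.346,.122])
overlay("side","4",*a,(210,150,190,190),3.2,"pics/o4a.png")
overlay("wrist","4",*a,(230,140,180,140),4.4,"pics/o4w.png")
overlay("scene","4",*a,(270,70,120,190),3.2,"pics/o4b.png")
cv2.imwrite("pics/o4.png",np.hstack([cv2.imread(f"pics/o4{x}.png") for x in "ab"])[:,:800])
E
```

```text
(no output)
```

View pics/o4.png

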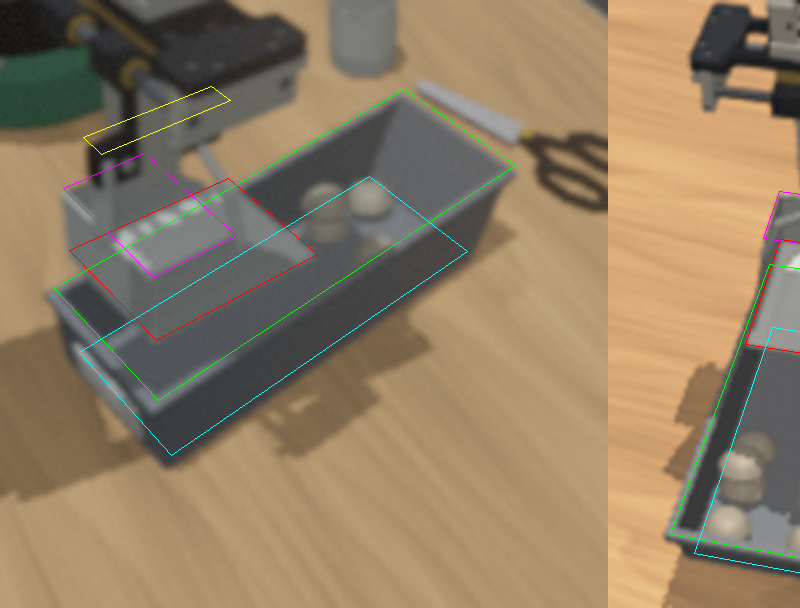

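View pics/o4w.png

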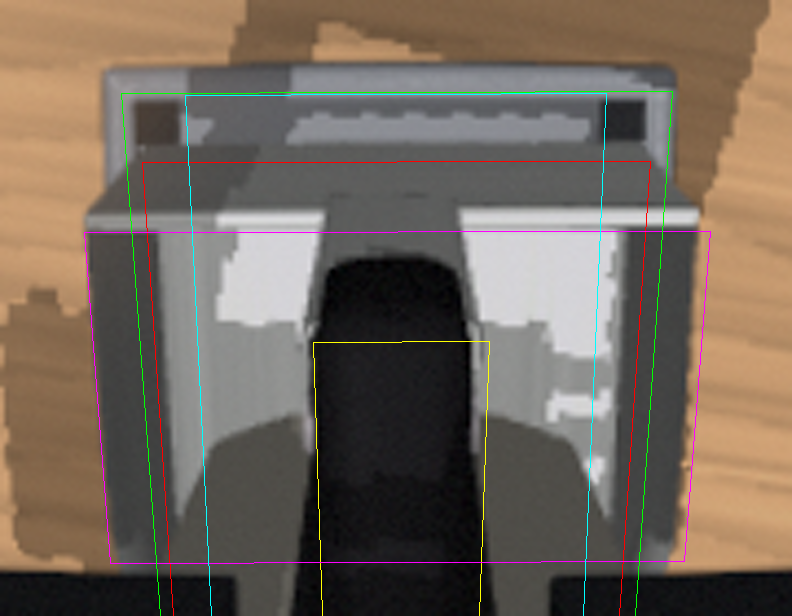

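Request:
carry_out --steps '[{"xyz": [0,0,-3],"rot": [0,0,0]},{"xyz": [0,0,-6],"rot": [0,0,0]},{"xyz": [0,0,-7.5],"rot": [0,0,0]},{"xyz": [0,0,-8],"rot": [0,0,0]},{"xyz": [0,0,-8],"rot": [0,0,0]}]'

```text
t: 6.55
tool_pos: [0.4723, -0.0218, 0.1197]
orientation: [-1.982, -2.347, 0.122]
force: [-0.1, -0.3, -1.2]
opening: 0.0178
```

Request:
carry_out --steps '[{"xyz": [0,0,-0.2],"rot": [0,0,0]},{"xyz": [0,0,-0.4],"rot": [0,0,0]},{"xyz": [0,0,-0.4],"rot": [0,0,0]}]'

```text
t: 6.85
tool_pos: [0.4726, -0.0217, 0.1158]
orientation: [-1.982, -2.348, 0.122]
force: [0.2, -1.1, -2.5]
opening: 0.0179
```

```bash
python3 shot.py 5 scene side; python3 - <<'E'
from h import *
a=([.472,-.0221,.115],[-1.9834,-2.346,.122])
overlay("side","5",*a,(210,150,190,190),3.2,"pics/o5a.png")
overlay("scene","5",*a,(270,120,120,140),4.4,"pics/o5b.png")
E
```

```text
6.95 [ 0.47235999 -0.02165655  0.11555274] [-1.98166497 -2.3478611   0.12205328] [-0.131 -0.021  1.873 -0.031  1.388 -1.863] [ 0.3 -0.4 -2.1] 0.01787052077228536
```

View pics/o5a.png

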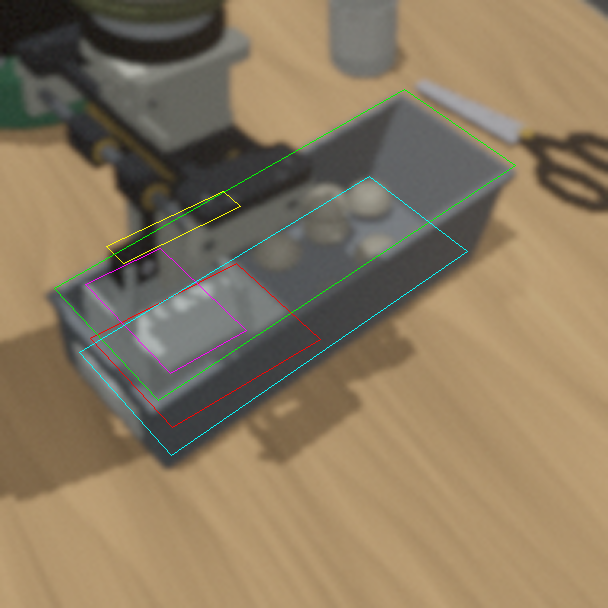

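View pics/o5b.png

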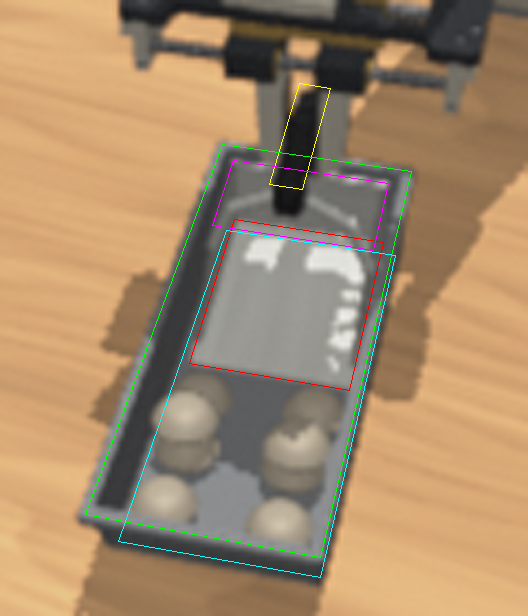

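Request:
carry_out --steps '[{"xyz": [0,0,-0.2],"rot": [0,0,0]},{"xyz": [0,0,-0.2],"rot": [0,0,0]}]'

```text
t: 7.15
tool_pos: [0.4719, -0.0216, 0.1129]
orientation: [-1.981, -2.347, 0.123]
force: [0.1, 0.7, -2.0]
opening: 0.0177
```

Request:
carry_out --steps '[{"xyz": [0,0,-0.2],"rot": [0,0,0]},{"xyz": [0,0,-0.2],"rot": [0,0,0]}]'

```text
t: 7.35
tool_pos: [0.4721, -0.0218, 0.1115]
orientation: [-1.981, -2.347, 0.123]
force: [-3.2, -0.1, 3.7]
opening: 0.0175
```

Request:
carry_out --steps '[{"xyz": [1,0.2,0],"rot": [0,0,0]},{"xyz": [2,0.3,0],"rot": [0,0,0]},{"xyz": [3,0.5,0],"rot": [0,0,0]},{"xyz": [4,0.7,0],"rot": [0,0,0]},{"xyz": [5,0.9,0],"rot": [0,0,0]},{"xyz": [6,1.0,0],"rot": [0,0,0]},{"xyz": [7,1.2,0],"rot": [0,0,0]},{"xyz": [8,1.4,0],"rot": [0,0,0]}]'

```text
t: 8.15
tool_pos: [0.5521, -0.0079, 0.1117]
orientation: [-1.981, -2.346, 0.125]
force: [-8.2, -2.3, 9.3]
opening: 0.0178
```

```bash
python3 shot.py 6 scene side; python3 - <<'E'
from h import *
crop("pics/scene6.png",270,120,120,140,4.2,"pics/a.png");crop("pics/side6.png",280,150,100,140,4.2,"pics/b.png")
cv2.imwrite("pics/o6.png",np.hstack([cv2.imread(f"pics/{x}.png")[:588,:400] if x=='b' else cv2.imread(f"pics/{x}.png")[:588,:400] for x in "ab"]))
E
```

```text
8.25 [ 0.55325914 -0.00762713  0.11140124] [-1.98157276 -2.34799318  0.1221798 ] [-0.089  0.197  1.65  -0.027  1.395 -1.823] [-0.6 -0.9  2.4] 0.017784956214109804
```

View pics/o6.png

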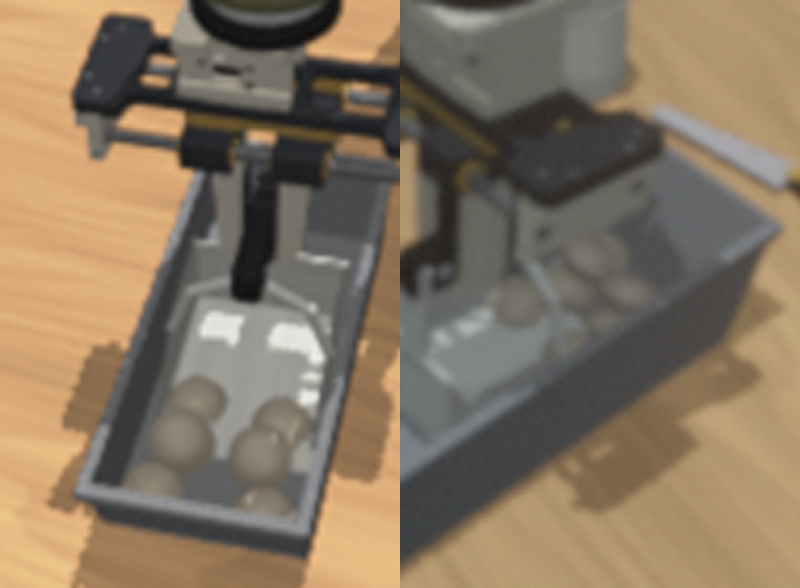

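Stones are riding onto the scoop floor. I'll keep going toward the foot of the end wall.

Request:
carry_out --steps '[{"xyz": [1,0.2,0],"rot": [0,0,0]},{"xyz": [2,0.3,0],"rot": [0,0,0]},{"xyz": [3,0.5,0],"rot": [0,0,0]},{"xyz": [4,0.7,0],"rot": [0,0,0]},{"xyz": [4.6,0.8,0],"rot": [0,0,0]},{"xyz": [4.6,0.8,0],"rot": [0,0,0]}]'

```text
t: 8.85
tool_pos: [0.5973, 0.0, 0.1119]
orientation: [-1.98, -2.346, 0.126]
force: [-10.2, -2.2, 12.1]
opening: 0.0177
```

```bash
python3 shot.py 7 scene side; python3 - <<'E'
from h import *
crop("pics/scene7.png",270,120,120,140,4.2,"pics/a.png");crop("pics/side7.png",280,150,100,140,4.2,"pics/b.png")
cv2.imwrite("pics/o7.png",np.hstack([cv2.imread(f"pics/{x}.png")[:588,:400] for x in "ab"]))
E
```

```text
8.95 [5.97270345e-01 1.16230937e-05 1.11825006e-01] [-1.98037756 -2.3460646   0.12561486] [-0.07   0.312  1.514 -0.026  1.42  -1.805] [-9.5 -2.9 11.6] 0.017508454562638744
```

View pics/o7.png

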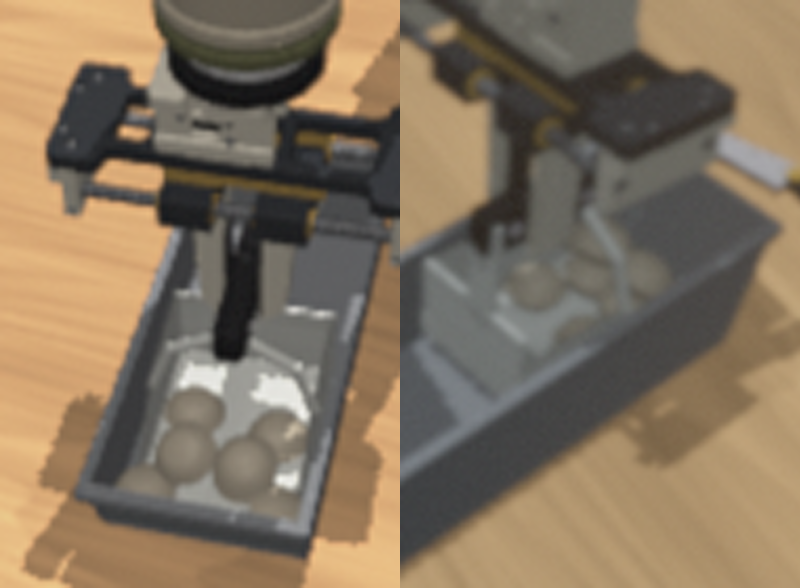

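Request:
carry_out --steps '[{"xyz": [-0.5,-0.1,-0.3],"rot": [0.5,-2.9,0]},{"xyz": [-1.06,-0.18,-0.7],"rot": [1,-5.9,0]},{"xyz": [-1.9,-0.33,-0.5],"rot": [1.9,-10.9,0]},{"xyz": [-2.8,-0.48,-0.3],"rot": [2.7,-15.8,0]},{"xyz": [-3.6,-0.63,-0.1],"rot": [3.5,-20.7,0]},{"xyz": [-4.5,-0.78,0.1],"rot": [4.4,-25.6,0]},{"xyz": [-4.5,-0.78,0.1],"rot": [4.4,-25.6,0]},{"xyz": [-4.5,-0.78,0.1],"rot": [4.4,-25.6,0]}]'

```text
t: 9.75
tool_pos: [0.5523, -0.0076, 0.1114]
orientation: [1.868, 2.211, 0.387]
force: [-0.1, 0.2, -3.7]
opening: 0.0174
```

```bash
python3 shot.py 8 scene side wrist; python3 - <<'E'
from h import *
crop("pics/scene8.png",270,120,120,140,4.2,"pics/a.png");crop("pics/side8.png",280,150,100,140,4.2,"pics/b.png")
cv2.imwrite("pics/o8.png",np.hstack([cv2.imread(f"pics/{x}.png")[:588,:400] for x in "ab"]))
E
```

```text
9.9 [ 0.55477796 -0.00754973  0.11320875] [1.86438051 2.20970681 0.38982457] [-0.184 -0.211  2.091  0.147  0.938 -1.991] [-0.5 -0.2 -3.3] 0.01804066320313053
```

View pics/o8.png

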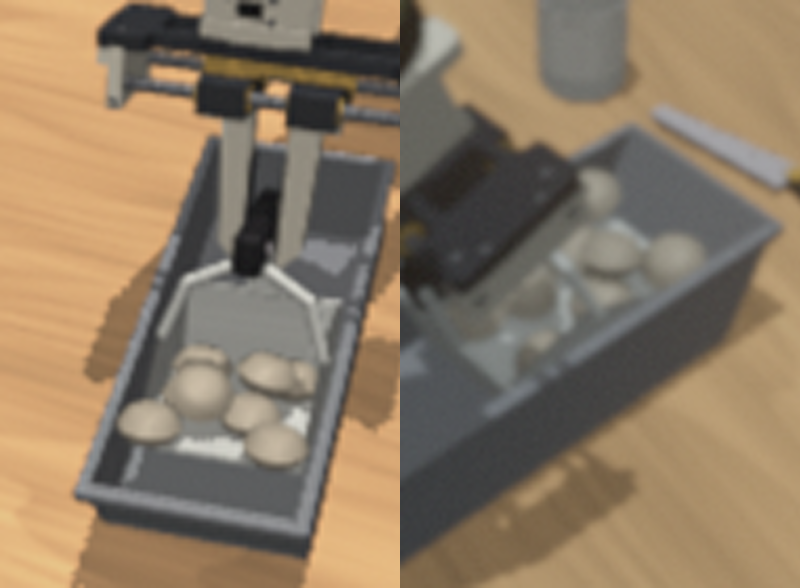

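View pics/wrist8.png

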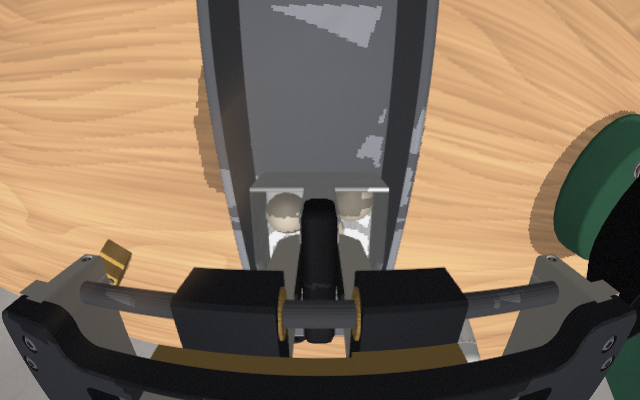

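```bash
python3 - <<'E'
from h import *
crop("pics/scene8.png",285,185,80,70,9,"pics/o8c.png")
E
```

```text
(no output)
```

View pics/o8c.png

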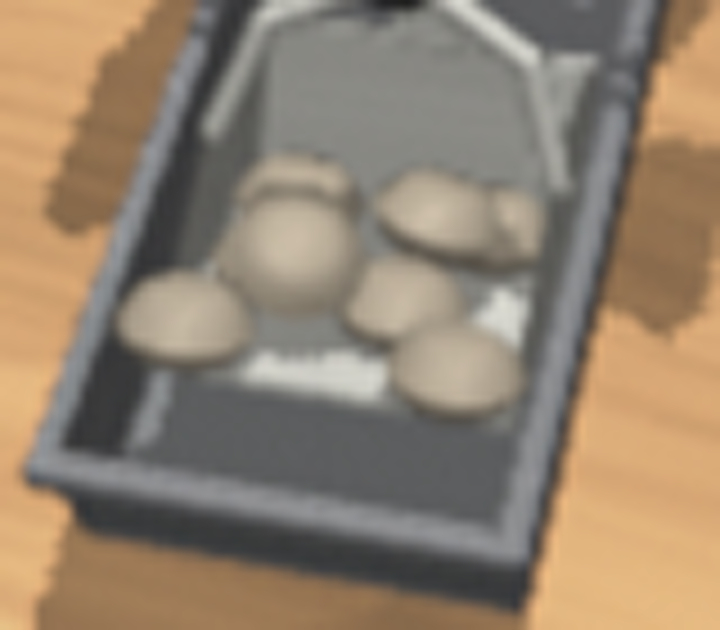

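Request:
carry_out --steps '[{"xyz": [-0.35,-0.06,0],"rot": [0.35,-2,0]},{"xyz": [-0.7,-0.12,-0.1],"rot": [0.7,-4,0]},{"xyz": [-1.05,-0.18,-0.1],"rot": [1,-6,0]},{"xyz": [-1.4,-0.24,-0.2],"rot": [1.35,-7.9,0]},{"xyz": [-1.4,-0.24,-0.2],"rot": [1.35,-7.9,0]},{"xyz": [-1.4,-0.24,-0.2],"rot": [1.35,-7.9,0]}]'

```text
t: 10.5
tool_pos: [0.5398, -0.01, 0.1107]
orientation: [1.792, 2.124, 0.529]
force: [0.9, -0.3, -4.1]
opening: 0.0175
```

```bash
python3 shot.py 9 scene side; python3 - <<'E'
from h import *
crop("pics/scene9.png",285,175,80,80,7,"pics/a.png");crop("pics/side9.png",300,160,100,112,5,"pics/b.png")
cv2.imwrite("pics/o9.png",np.hstack([cv2.imread(f"pics/{x}.png")[:560,:400+160*(x=='a')] for x in "ab"])[:,:960])
E
```

```text
10.6 [ 0.54007128 -0.00990676  0.11091081] [1.79175479 2.12368754 0.52990381] [-0.24  -0.372  2.263  0.26   0.814 -2.117] [ 0.4 -0.2 -4.4] 0.01789187134417886
```

View pics/a.png

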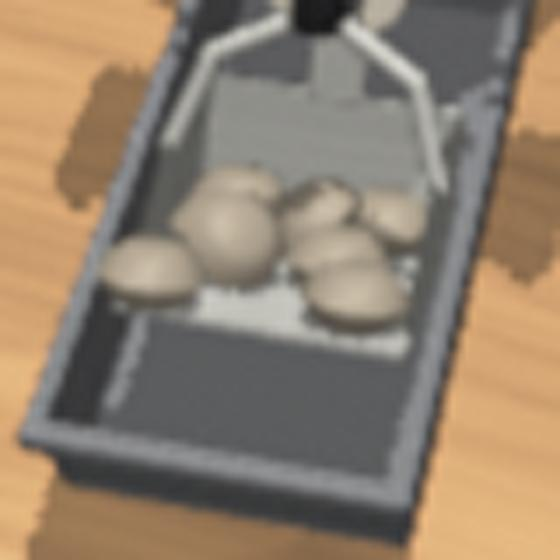

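View pics/b.png

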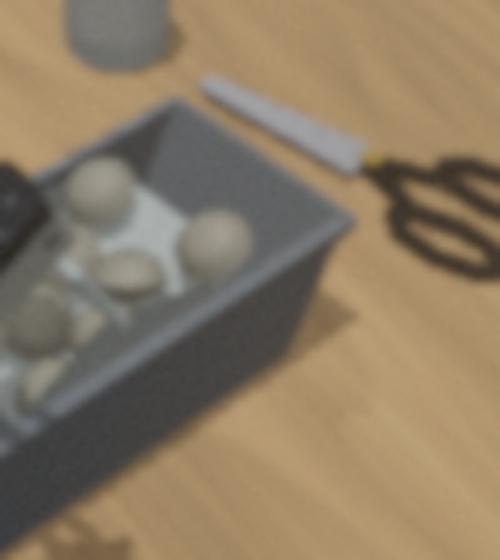

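Request:
carry_out --steps '[{"xyz": [1,0.17,0],"rot": [-0.95,5.5,0]},{"xyz": [2,0.34,0],"rot": [-1.9,11,0]},{"xyz": [3,0.5,-0.1],"rot": [-2.85,16.6,0]},{"xyz": [4,0.67,-0.3],"rot": [-3.8,22.1,0]},{"xyz": [4.9,0.84,-0.5],"rot": [-4.75,27.6,0]},{"xyz": [4.9,0.84,-0.5],"rot": [-4.75,27.6,0]},{"xyz": [4.95,0.54,-0.5],"rot": [-4.75,27.6,0]},{"xyz": [5.0,0.24,-0.5],"rot": [-4.75,27.6,0]},{"xyz": [5.0,0.24,-0.5],"rot": [-4.75,27.6,0]}]'

```text
t: 11.5
tool_pos: [0.5886, -0.008, 0.1059]
orientation: [2.026, 2.399, 0.002]
force: [-0.8, 1.1, -4.4]
opening: 0.0175
```

```bash
cat > pair.py <<'E'
import sys; from h import *
t=sys.argv[1]
crop(f"pics/scene{t}.png",285,165,80,95,6,"pics/a.png");crop(f"pics/side{t}.png",300,160,64,114,5,"pics/b.png")
a=cv2.imread("pics/a.png");b=cv2.imread("pics/b.png")
cv2.imwrite(f"pics/p{t}.png",np.hstack([a[:570],b[:570]]))
E
python3 shot.py 10 scene side; python3 pair.py 10
```

```text
11.6 [ 0.58863793 -0.00782938  0.10600503] [2.02622056e+00 2.39895176e+00 1.99607863e-03] [-0.101  0.195  1.659  0.     1.286 -1.839] [-0.8  1.  -4.6] 0.017591661959883476
```

View pics/p10.png

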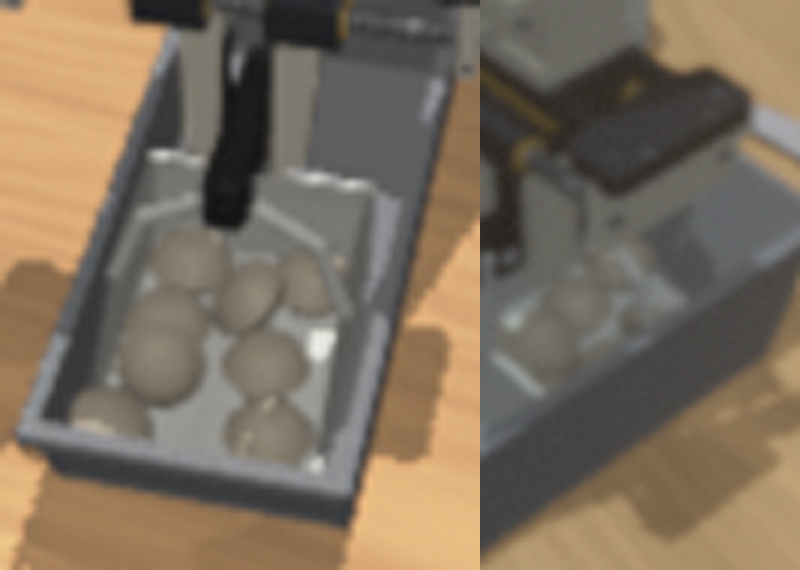

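Request:
carry_out --steps '[{"xyz": [-0.15,0.4,0],"rot": [0,0,0]},{"xyz": [-0.2,0.6,0],"rot": [0,0,0]},{"xyz": [-4.2,-0.1,0],"rot": [0,0,0]},{"xyz": [-4.2,-0.1,0],"rot": [0,0,0]},{"xyz": [-4.2,-0.1,0],"rot": [0,0,0]}]'

```text
t: 12.1
tool_pos: [0.5467, -0.0083, 0.1054]
orientation: [2.026, 2.4, 0.001]
force: [0.1, -1.1, -3.7]
opening: 0.0176
```

```bash
python3 shot.py 11 scene side; python3 pair.py 11
```

```text
12.2 [ 0.54830449 -0.00830964  0.10619541] [2.02491319 2.3994105  0.00246117] [-0.109  0.09   1.774  0.     1.275 -1.849] [-0.1  0.7 -3.9] 0.017584560702662306
```

View pics/p11.png

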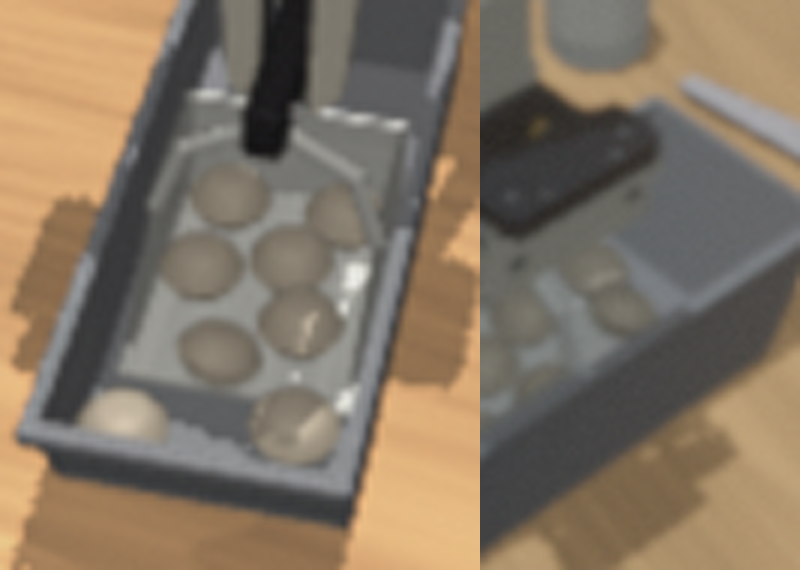

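Request:
carry_out --steps '[{"xyz": [-0.5,-0.08,0.1],"rot": [0,0,0]},{"xyz": [-1.2,-0.2,0.1],"rot": [0,0,0]},{"xyz": [-2.2,-0.37,0.2],"rot": [0.4,-2.5,0]},{"xyz": [-3,-0.5,0.3],"rot": [1,-6,0]},{"xyz": [-4,-0.68,0.4],"rot": [1.9,-11,0]},{"xyz": [-5,-0.86,0.5],"rot": [2.7,-16,0]},{"xyz": [-6,-1.03,0.6],"rot": [3.6,-21,0]},{"xyz": [-6.8,-1.16,0.7],"rot": [4.4,-26,0]},{"xyz": [-7.3,-1.25,0.8],"rot": [5.1,-29.6,0]},{"xyz": [-7.3,-1.25,0.8],"rot": [5.1,-29.6,0]}]'

```text
t: 13.2
tool_pos: [0.4718, -0.0209, 0.1111]
orientation: [1.775, 2.101, 0.564]
force: [-0.9, -0.1, -3.6]
opening: 0.0177
```

```bash
python3 shot.py 12 scene side; python3 pair.py 12
```

```text
13.3 [ 0.47412658 -0.02148453  0.11362308] [1.77384029 2.0998554  0.56298224] [-0.344 -0.673  2.464  0.316  0.909 -2.221] [-1.   0.5 -2.1] 0.017425239285068672
```

View pics/p12.png

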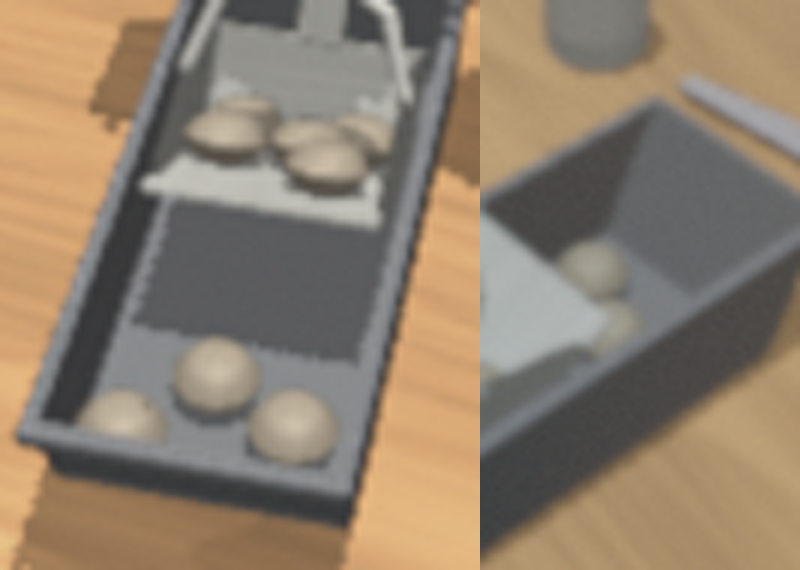

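Five stones are seated in the scoop and three are left in the bin. I'll lift gently, moving forward to keep joint 3 away from its limit.

Request:
carry_out --steps '[{"xyz": [0.2,0.05,0.5],"rot": [0,0,0]},{"xyz": [0.6,0.1,1.5],"rot": [0,0,0]},{"xyz": [1.3,0.2,3],"rot": [0,0,0]},{"xyz": [2.2,0.35,5],"rot": [0,0,0]},{"xyz": [3.1,0.5,7.5],"rot": [0,0,0]},{"xyz": [4,0.7,10],"rot": [0,0,0]},{"xyz": [4.8,0.85,12.5],"rot": [0,0,0]},{"xyz": [5.5,0.95,14.5],"rot": [0,0,0]},{"xyz": [5.9,1,15.6],"rot": [0,0,0]},{"xyz": [6,1,16],"rot": [0,0,0]}]'

```text
t: 14.3
tool_pos: [0.5354, -0.0107, 0.2752]
orientation: [1.771, 2.101, 0.565]
force: [-1.2, -0.1, -3.6]
opening: 0.0178
```

```bash
python3 shot.py 13 scene side
```

```text
14.4 [ 0.5343025  -0.01080151  0.27312626] [1.77305003 2.1017528  0.5641001 ] [-0.259 -0.572  2.109  0.232  1.131 -2.047] [-0.2  0.3 -4.6] 0.017590686604147993
```

View pics/scene13.png

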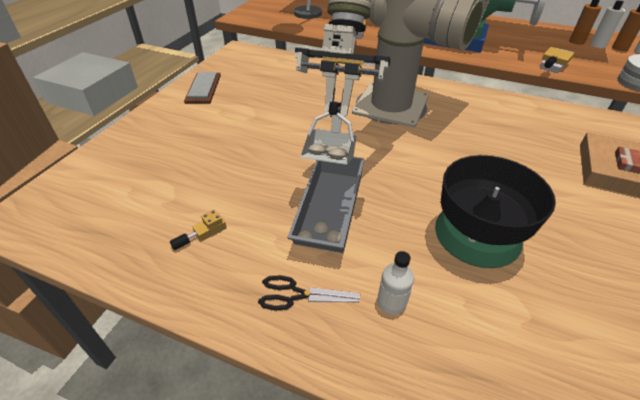

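View pics/side13.png

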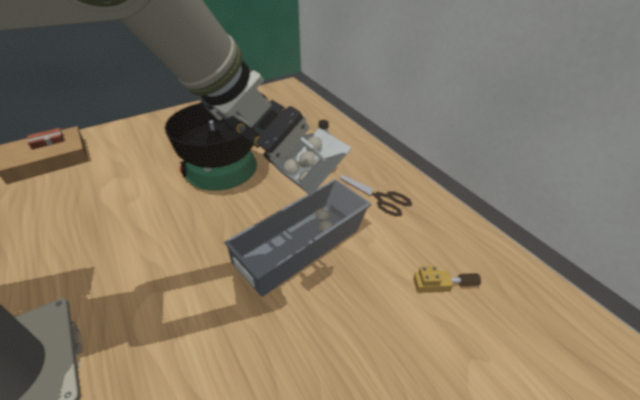

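Request:
carry_out --steps '[{"xyz": [-0.5,0.9,0.2],"rot": [0,0,-0.5]},{"xyz": [-1.4,2.6,0.6],"rot": [0,0,-1.3]},{"xyz": [-2.9,5.3,1.2],"rot": [0,0,-2.7]},{"xyz": [-4.5,8.4,1.8],"rot": [0,0,-4.3]},{"xyz": [-6.2,11.4,2.3],"rot": [0,0,-5.9]},{"xyz": [-7.9,14.5,2.7],"rot": [0,0,-7.4]},{"xyz": [-9.6,17.6,2.9],"rot": [0,0,-9]},{"xyz": [-11.2,20.7,3],"rot": [0,0,-10.6]},{"xyz": [-12.9,23.7,3],"rot": [0,0,-12.1]},{"xyz": [-14.6,26.8,3],"rot": [0,0,-13.7]}]'

```text
t: 15.4
tool_pos: [0.3865, 0.258, 0.3017]
orientation: [1.987, 1.851, 0.496]
force: [0.5, 0.5, -4.2]
opening: 0.0174
```

Request:
carry_out --steps '[{"xyz": [-1.6,2.8,0],"rot": [0,0,-1.5]},{"xyz": [-3.1,5.6,0],"rot": [0,0,-2.9]},{"xyz": [-4.4,8,0],"rot": [0,0,-4.2]},{"xyz": [-5.3,9.8,0],"rot": [0,0,-5]},{"xyz": [-6,11,0],"rot": [0,0,-5.6]},{"xyz": [-6.4,11.7,0],"rot": [0,0,-6]},{"xyz": [-6.4,11.7,0],"rot": [0,0,-6]},{"xyz": [-6.4,11.7,0],"rot": [0,0,-6]}]'

```text
t: 16.2
tool_pos: [0.3241, 0.3736, 0.3025]
orientation: [2.07, 1.737, 0.466]
force: [0.8, -0.6, -3.1]
opening: 0.0176
```

```bash
python3 shot.py 14 scene side wrist
```

```text
16.35 [0.32447795 0.37336064 0.3031413 ] [2.07133915 1.73552396 0.46688904] [ 1.104 -0.352  1.901 -0.504  1.445 -0.264] [-0.4 -0.6 -3.1] 0.017315212143384516
```

View pics/scene14.png

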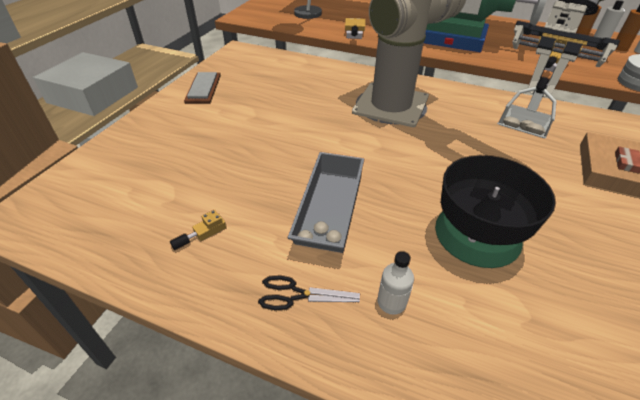

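View pics/side14.png

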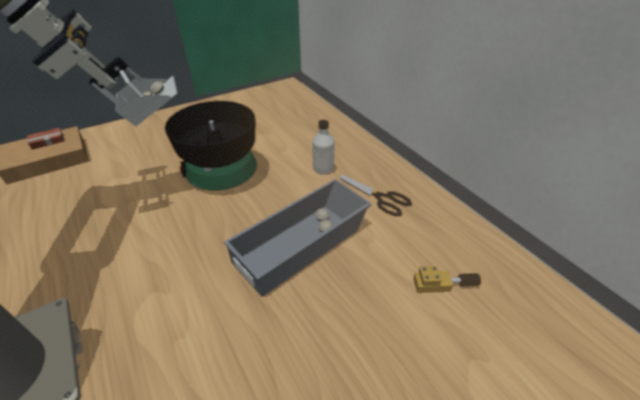

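Request:
carry_out --steps '[{"xyz": [0.7,-0.12,-0.8],"rot": [1.3,7.4,0]},{"xyz": [1.43,-0.25,-1.6],"rot": [2.6,14.8,0]},{"xyz": [2.5,-0.43,-1.6],"rot": [3.9,22.2,0]},{"xyz": [3.64,-0.64,-1.4],"rot": [5.2,29.5,0]},{"xyz": [4.5,-0.8,-1.2],"rot": [6.1,34.5,0]},{"xyz": [5.4,-0.95,-1],"rot": [6.9,39.4,0]},{"xyz": [5.4,-0.95,-1],"rot": [6.9,39.4,0]}]'

```text
t: 17.05
tool_pos: [0.381, 0.3626, 0.292]
orientation: [-2.306, -1.924, 0.172]
force: [-0.3, -0.9, -4.8]
opening: 0.0176
```

```bash
python3 shot.py 15 scene side; python3 - <<'E'
from h import *
crop("pics/scene15.png",430,60,160,150,3.9,"pics/a.png")
crop("pics/side15.png",100,40,180,160,3.5,"pics/b.png")
E
```

```text
17.15 [0.3790562  0.36370157 0.29269588] [-2.30501284 -1.92840867  0.16781211] [ 0.585  0.017  1.513  0.12   1.736 -0.796] [ 0.4 -0.4 -3.4] 0.017387004740189484
```

View pics/a.png

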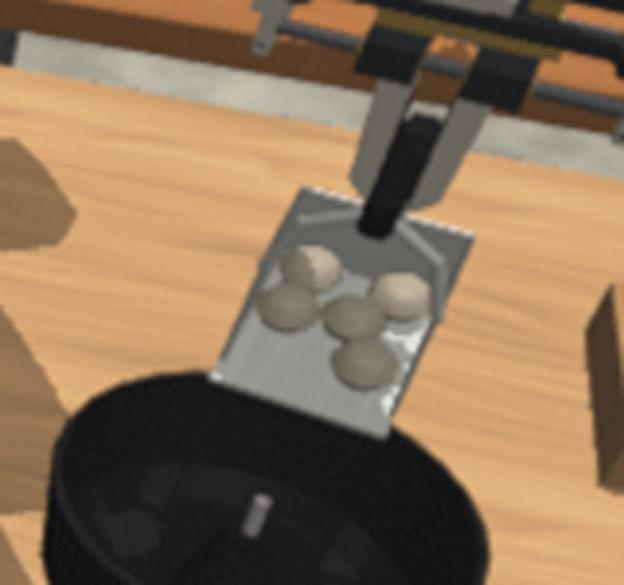

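View pics/b.png

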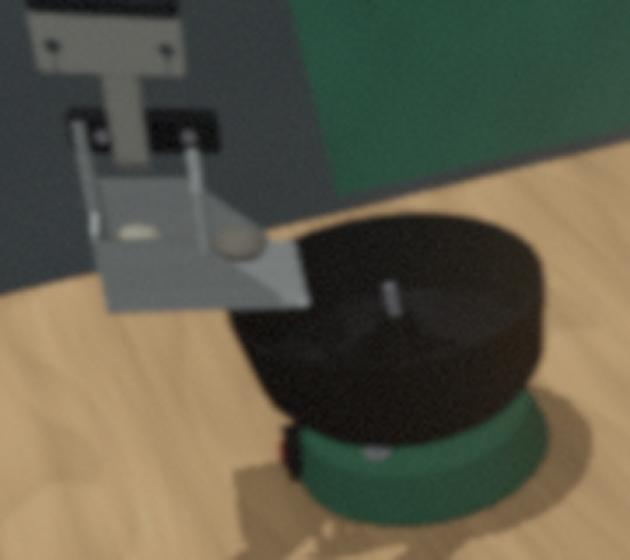

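Request:
carry_out --steps '[{"xyz": [1.15,-0.2,0.2],"rot": [0.87,4.9,0]},{"xyz": [2.36,-0.42,0.3],"rot": [1.74,9.85,0]},{"xyz": [3.6,-0.63,0.2],"rot": [2.6,14.8,0]},{"xyz": [4.83,-0.85,0],"rot": [3.5,19.7,0]},{"xyz": [6.1,-1.07,-0.3],"rot": [4.3,24.6,0]},{"xyz": [7.39,-1.3,-0.6],"rot": [5.2,29.5,0]},{"xyz": [8.5,-1.5,-0.8],"rot": [6.1,34.5,0]},{"xyz": [9.7,-1.71,-1],"rot": [7,39.4,0]},{"xyz": [10.8,-1.9,-1.2],"rot": [7.8,44.3,0]},{"xyz": [10.8,-1.9,-1.2],"rot": [7.8,44.3,0]}]'

```text
t: 18.15
tool_pos: [0.4858, 0.3452, 0.2752]
orientation: [-1.757, -1.466, 0.778]
force: [-0.1, 0.7, -3.6]
opening: 0.0178
```

Request:
carry_out --steps '[{"xyz": [0,0,0],"rot": [0,0,0]},{"xyz": [0,0,0],"rot": [0,0,0]},{"xyz": [0,0,0],"rot": [0,0,0]}]'

```text
t: 18.45
tool_pos: [0.4857, 0.3464, 0.2842]
orientation: [-1.76, -1.48, 0.762]
force: [-0.9, -0.1, -1.9]
opening: 0.0175
```

```bash
python3 shot.py 16 scene side wrist; python3 - <<'E'
from h import *
crop("pics/scene16.png",430,60,160,150,3.9,"pics/a.png")
crop("pics/side16.png",100,40,180,160,3.5,"pics/b.png")
E
```

```text
18.6 [0.48582938 0.34598342 0.28311485] [-1.75952926 -1.47786585  0.76410902] [ 0.302  0.845  0.744  0.565  2.367 -0.857] [ 0.6  0.2 -2.8] 0.017476408014446998
```

View pics/a.png

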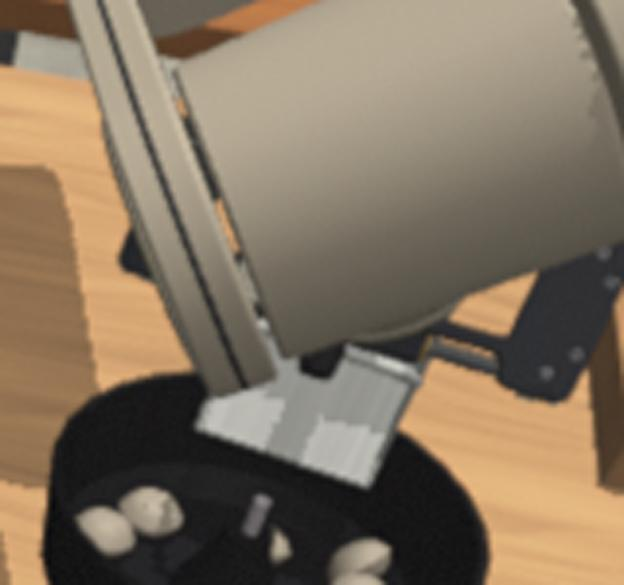

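View pics/b.png

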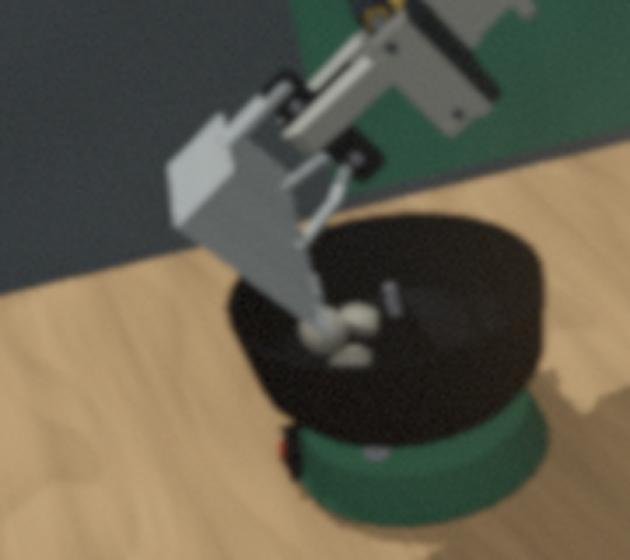

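View pics/wrist16.png

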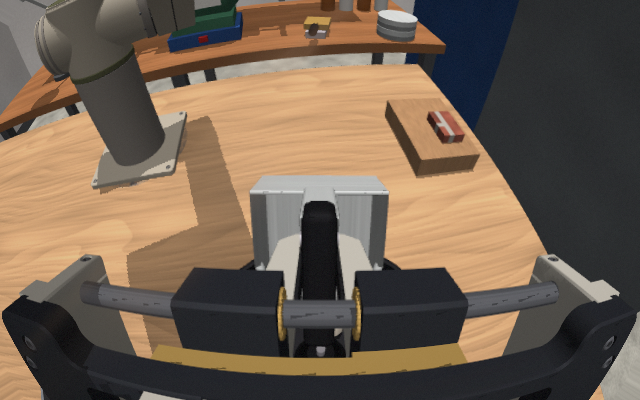

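Request:
carry_out --steps '[{"xyz": [-1,0.2,1.5],"rot": [0,0,0]},{"xyz": [-2.5,0.4,3.5],"rot": [-0.9,-5,0]},{"xyz": [-4,0.7,5],"rot": [-2.1,-12,0]},{"xyz": [-5.5,1,5.5],"rot": [-3.4,-19,0]},{"xyz": [-7,1.2,5.5],"rot": [-4.6,-26,0]},{"xyz": [-8,1.4,5.5],"rot": [-5.9,-33,0]},{"xyz": [-9,1.6,5.5],"rot": [-7.1,-40,0]},{"xyz": [-10,1.7,5.5],"rot": [-8.3,-47,0]},{"xyz": [-11,1.9,5],"rot": [-9.6,-54.2,0]},{"xyz": [-11,1.9,5],"rot": [-9.6,-54.2,0]}]'

```text
t: 19.6
tool_pos: [0.3723, 0.3651, 0.3319]
orientation: [2.4, 2.021, 0.007]
force: [-0.4, 0.3, -2.1]
opening: 0.0178
```

```bash
python3 shot.py 17 scene side; python3 - <<'E'
from h import *
crop("pics/scene17.png",430,60,160,150,3.9,"pics/a.png")
E
```

```text
19.7 [0.37472604 0.36477912 0.33207256] [2.40466893e+00 2.02047420e+00 1.62362200e-03] [ 6.740e-01 -1.000e-01  1.547e+00 -1.000e-03  1.693e+00 -7.230e-01] [ 0.7  0.4 -1.6] 0.017562389162991347
```

View pics/a.png

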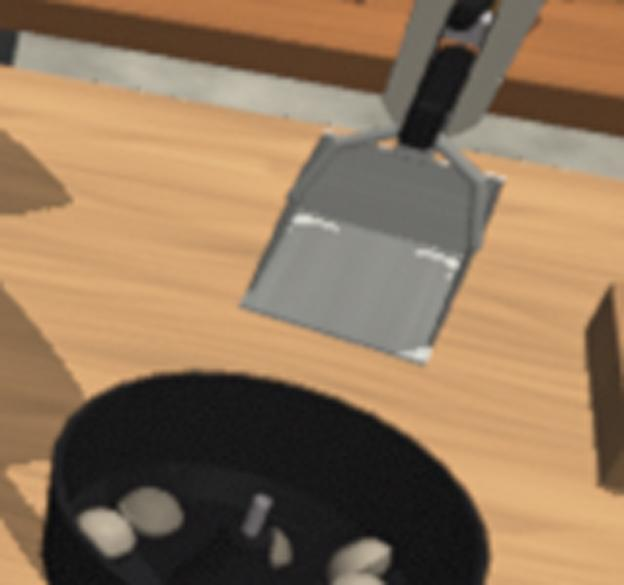

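View pics/side17.png

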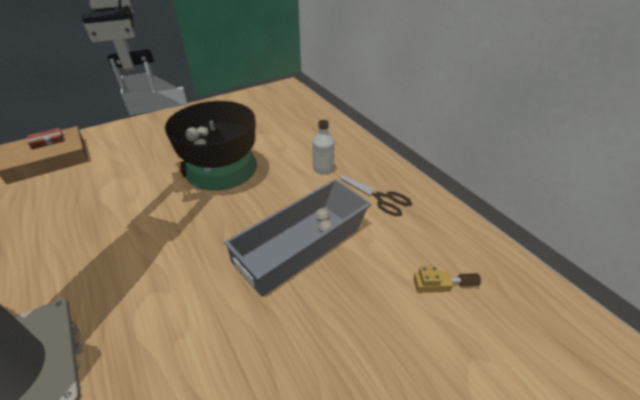

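Request:
carry_out --steps '[{"xyz": [0.5,-2,0],"rot": [0,0,-0.5]},{"xyz": [1.4,-5.5,0],"rot": [0,0,-1.3]},{"xyz": [2.6,-10,0],"rot": [0,0,-2.3]},{"xyz": [3.8,-14.7,0],"rot": [0,0,-3.4]},{"xyz": [5,-19.4,0],"rot": [0,0,-4.5]},{"xyz": [6.2,-24.1,0],"rot": [0,0,-5.6]},{"xyz": [7.5,-28.8,0],"rot": [0,0,-6.7]},{"xyz": [8.7,-33.5,0],"rot": [0,0,-7.8]},{"xyz": [9.9,-38.2,0],"rot": [0,0,-8.9]},{"xyz": [11.1,-42.9,0],"rot": [0,0,-10]}]'

```text
t: 20.7
tool_pos: [0.4876, -0.0678, 0.3314]
orientation: [2.577, 1.797, 0.001]
force: [1.1, -0.3, -1.4]
opening: 0.0173
```

Request:
carry_out --steps '[{"xyz": [1.2,-4.7,-1],"rot": [0,0,-1.1]},{"xyz": [2.4,-9.4,-3],"rot": [0,0,-2.2]},{"xyz": [3.6,-14,-5],"rot": [0,0,-3.2]},{"xyz": [4.6,-18,-7],"rot": [0,0,-4.2]},{"xyz": [5.2,-20.1,-10],"rot": [0,0,-4.6]},{"xyz": [5.2,-20.1,-13],"rot": [0,0,-4.6]},{"xyz": [5.2,-20.1,-16],"rot": [0,0,-4.6]},{"xyz": [5.2,-20.1,-19],"rot": [0,0,-4.6]},{"xyz": [5.2,-20.1,-20],"rot": [0,0,-4.6]},{"xyz": [5.2,-20.1,-20],"rot": [0,0,-4.6]}]'

```text
t: 21.7
tool_pos: [0.5377, -0.2658, 0.1289]
orientation: [-2.644, -1.692, 0.002]
force: [0.5, -0.9, -1.8]
opening: 0.0174
```

```bash
python3 shot.py 18 scene side; python3 - <<'E'
from h import *
crop("pics/side18.png",300,200,160,160,3.7,"pics/b.png")
E
```

```text
21.8 [ 0.53970075 -0.26647688  0.13244759] [2.64302342e+00 1.69317610e+00 1.55944159e-03] [-0.544  0.202  1.6   -0.     1.337 -1.683] [ 0.4  0.2 -1.3] 0.01803080741644531
```

View pics/b.png

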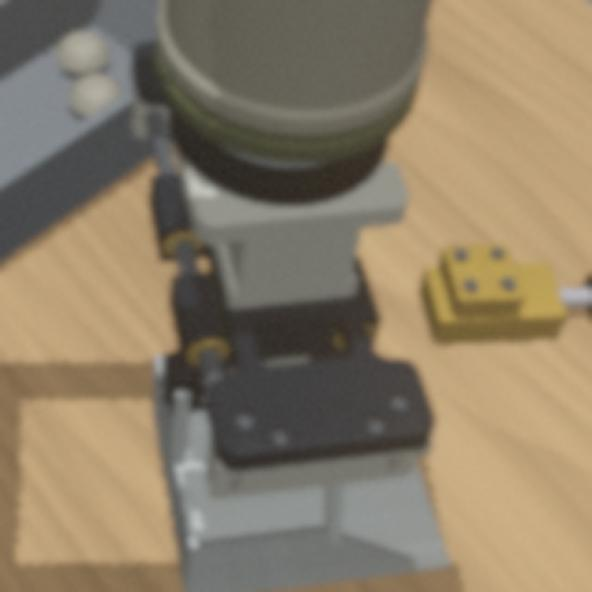

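Request:
carry_out --steps '[{"xyz": [0,0,-1],"rot": [0,0,0]},{"xyz": [0,0,-2],"rot": [0,0,0]},{"xyz": [0,0,-2.6],"rot": [0,0,0]},{"xyz": [0,0,-2.8],"rot": [0,0,0]},{"xyz": [0,0,-3],"rot": [0,0,0]},{"xyz": [0,0,-3],"rot": [0,0,0]}]'

```text
t: 22.4
tool_pos: [0.539, -0.2654, 0.1009]
orientation: [2.643, 1.695, 0.0]
force: [-0.1, 0.4, -2.3]
opening: 0.0177
```

Request:
carry_out --steps '[{"xyz": [0,0,-0.15],"rot": [0,0,0]},{"xyz": [0,0,-0.15],"rot": [0,0,0]},{"xyz": [0,0,-0.15],"rot": [0,0,0]}]'

```text
t: 22.7
tool_pos: [0.5391, -0.2655, 0.0998]
orientation: [2.643, 1.695, 0.0]
force: [-0.6, 0.4, -1.6]
opening: 0.0176
```

Request:
carry_out --steps '[{"xyz": [0,0,-0.1],"rot": [0,0,0]},{"xyz": [0,0,-0.1],"rot": [0,0,0]},{"xyz": [0,0,-0.1],"rot": [0,0,0]}]'

```text
t: 23.0
tool_pos: [0.539, -0.2654, 0.0986]
orientation: [2.643, 1.695, 0.0]
force: [0.6, -1.4, -2.0]
opening: 0.0178
```

Request:
carry_out --steps '[{"xyz": [0,0,-0.1],"rot": [0,0,0]},{"xyz": [0,0,-0.1],"rot": [0,0,0]},{"xyz": [0,0,-0.1],"rot": [0,0,0]}]'

```text
t: 23.3
tool_pos: [0.5393, -0.2656, 0.0981]
orientation: [2.642, 1.694, 0.001]
force: [-1.3, -0.0, 2.5]
opening: 0.0174
```

Contact with the bench (about 4 N of weight change). Now I'll open the gripper.

Request:
carry_out --steps '[{"xyz": [0,0,0],"rot": [0,0,0]},{"xyz": [0,0,0],"rot": [0,0,0]},{"xyz": [0,0,0],"rot": [0,0,0]},{"xyz": [0,0,0],"rot": [0,0,0]},{"xyz": [0,0,0],"rot": [0,0,0]},{"xyz": [0,0,0],"rot": [0,0,0]},{"xyz": [0,0,0],"rot": [0,0,0]},{"xyz": [0,0,0],"rot": [0,0,0]}]' --grip 0.8

```text
t: 24.1
tool_pos: [0.5391, -0.2654, 0.0976]
orientation: [2.643, 1.695, 0.0]
force: [-0.9, -0.9, 0.7]
opening: 0.0733
```

Request:
carry_out --steps '[{"xyz": [0,0,1],"rot": [0,0,0]},{"xyz": [0,0,3],"rot": [0,0,0]},{"xyz": [0,0,6],"rot": [0,0,0]},{"xyz": [0,0,10],"rot": [0,0,0]},{"xyz": [0,0,14],"rot": [0,0,0]},{"xyz": [-3,0,18],"rot": [0,0,0]},{"xyz": [-7,0,20],"rot": [0,0,0]},{"xyz": [-10,0,20],"rot": [0,0,0]},{"xyz": [-10,0,20],"rot": [0,0,0]},{"xyz": [-10,0,20],"rot": [0,0,0]}]'

```text
t: 25.1
tool_pos: [0.4391, -0.2656, 0.2986]
orientation: [2.642, 1.693, 0.002]
force: [0.1, 0.5, -0.0]
opening: 0.0748
```

```bash
python3 shot.py 19 scene side; python3 - <<'E'
from h import *
crop("pics/scene19.png",165,130,210,140,3.8,"pics/a.png")
crop("pics/scene19.png",425,140,140,130,4.4,"pics/b.png")
E
```

```text
25.2 [ 0.43961001 -0.26535615  0.29763527] [2.64269372e+00 1.69514666e+00 7.39672198e-04] [-0.643 -0.125  1.632 -0.     1.633 -1.783] [0.8 0.5 0.4] 0.07471412216006351
```

View pics/a.png

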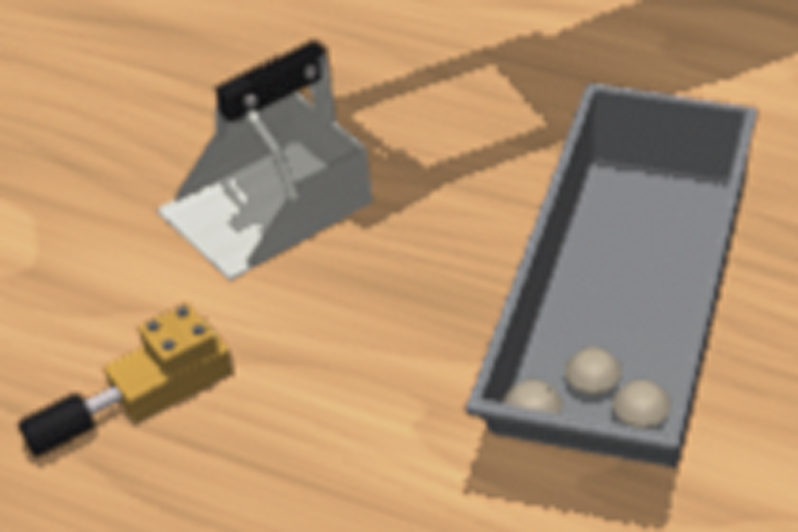

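View pics/b.png

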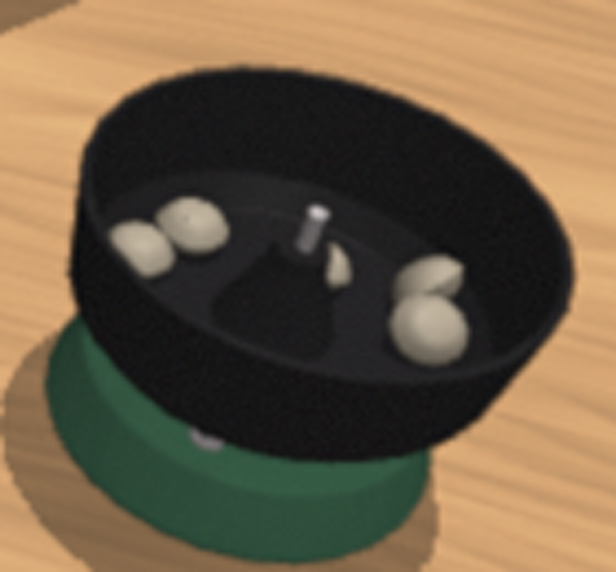

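View pics/side19.png

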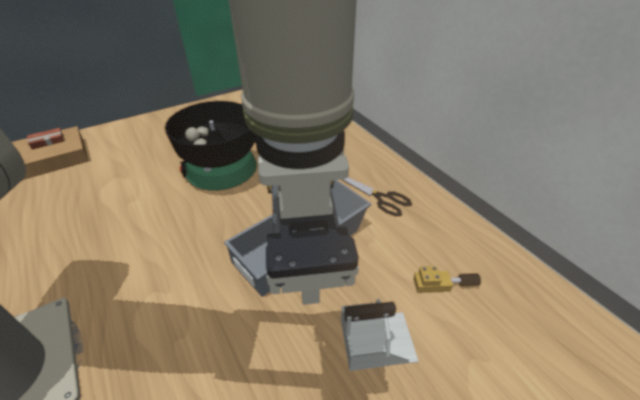

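The bowl holds five stones, at crop positions (140,248), (195,223), (337,265), (430,277) and (430,328). The bin holds three. The scoop lies flat and empty, and the jig, shears and bottle look unmoved.

```bash
python3 -c "
from plant import *
print(close_job())"
```

```text
the job is handed in; nothing more can be done
None
```

The job is done and handed in at about 25 s. I used the scoop to put five of the eight stones into the tumbler bowl, and the other three are back in the bin. One stone had perched on the scoop's side edge during scooping. I dropped it back inside the bin before lifting, and two more were left behind with it.

- **Stones:** the last pictures, taken just before hand-in, showed five in the bowl and three in the bin, so all eight were accounted for and none spilled.
- **Scoop:** it was empty and flat on the bench, within a few millimetres of where it started, with the gripper open and clear of it.
- **Bystanders:** the jig and shears showed no visible movement in the last pictures. The bottle looked unmoved in earlier pictures, but I took no close-up of it at the end.
- **Forces:** the highest wrist reading I saw was about 16 N, against the limit of 120 N.
- **Checks that disagreed:** the camera overlays were off by a few pixels, most clearly in the wrist view. The scoop and bin shifted together, so it did not affect the work.

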